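# Batch two steel bars on the trip scale

## Robot

A 7-joint arm with a two-finger parallel gripper is mounted at the origin on the work surface. World frame = base frame: x ahead of the robot, y to its left, z up, the work surface at z = 0. Lengths are in m, angles in rad, forces in N, time in s.
With the tool pointing down it reaches from about 0.4 to 0.9 m from the base axis. Payload 5.5 kg.
Tool frame: the origin (TCP) lies between the finger pads; the fingertips stand 11 mm ahead of it and the grasp point (between the pads) lies 8 mm behind it; z points along the fingers, y is the direction in which the jaws open and shut (so a half turn about z gives the same grasp; the last joint's range is limited). The gripper opens to 85 mm and grips with 20 to 120 N. Pads are 22 mm wide; open, the fingers measure 114 mm over their backs; the gripper's body (76 mm by 85 mm) begins 54 mm behind the grasp point. The pads swing forward as they close: fully open they stand 13 mm farther back than shut.
Start: joints at [-0.886, 0.501, -0.427, 1.55, 0.221, 1.138, -0.21], TCP at [0.266, 0.593, 0.242] pointing down, gripper open.
Joint ranges: [-2.88, 2.88], [-0.31, 2.03], [-1.54, 1.56], [0.2, 2.42], [-1.41, 4.55], [0.19, 2.02], [-2.57, 2.57]. Speed limits (rad/s): [2.57, 2.57, 3.14, 3.14, 3.14, 3.14, 3.14].

## Interface

Orientations are given as [roll, pitch, yaw] about the fixed x, y, z axes, in that order (R = Rz(yaw) Ry(pitch) Rx(roll)).
In Python, from workcell import ctrl gives the robot as it stands.
- The arm moves only by the tool drive_tool, never from a script. Its argument "moves" is one flat list of numbers, 7 for each row, row after row: the turn, a rotation vector about the tool's x, y, z in rad, then the shift along the tool's x, y, z in cm, then the gripper command: -1 is fully open, 1 is shut, values between are in proportion. In form: [ax, ay, az, dx, dy, dz, claw, ax, ay, az, dx, dy, dz, claw, ...]. A call has 1 to 10 rows; each row is the pose to reach, as a shift and turn from the pose commanded when the call began, along the tool's axes at that moment; what a row does not reach only later rows make up. A row lasts 1/10 s, in which the tool goes at most 50 mm and 8.59 degrees, less where a joint would pass 70% of its speed; a pose out of reach is approached as far as the arm can. A call with a gripper value outside its range is refused whole. The fingers move at their own pace and stop on an object; "grip_force" is the grip in N (left out, the last holds). Time passes only in rows, so rows that repeat a pose let the fingers close. It gives the time, the measured TCP pose, the force and the opening at its end, in the units of the state.
- ctrl.read_state(): the state, without advancing time (a new reading comes with each control period).
- ctrl.get_image(name): name is "side" or "top"; returns a dict with "frame" (420x560x3 uint8, blue, green, red), "fx", "fy", "cx", "cy" (pixels), "world_to_cam" (4x4, takes a point from world to camera coordinates). Camera axes: x right, y down, z forward; pixel columns grow to the right and rows downward; lengths in m; the calibration is good to about 2 mm. A picture is of the moment at which its call begins. There is no depth.
- ctrl.job_done(): hands the job in, once; it reports no verdict.
The state is a dict: "t": time; "joints": joint angles; "qvel": joint speeds; "tau": joint torques, N m; "tool_pos": TCP position; "orientation": TCP orientation; "wrist_force": force on the tool from outside, world axes, zero at the start; "ft_torque": the same for the moment, N m; "grip_width": opening from 0.0 (shut) to 1.0 (fully open).
Only numpy, scipy, OpenCV 4.12 (cv2) and the standard library are available. Lean on these libraries where they do the work, as an engineer would, in place of code of your own. Each camera call takes 0.05 s, during which the arm holds its last target. There are 200 camera calls.

## Task

Weigh out a batch on the trip scale: take the steel bar that lies on the bench and the one still in the pigeonhole under the parts cabinet, and lay both crosswise in the scale's bucket, one in its rear half and one in its front half, each set down on the bucket floor in hand, not dropped, until the bucket trips by their weight and dumps them into the catch tray. Then, with your hand clear and both bars in the tray, take the bucket by its grip rod and ease it back fully onto its rest without letting it slam, and let go. Leave the glue bottle, tape measure and hammer where they are.

Things in the scene. Friction and masses are not known exactly. Their poses are not given: they have to be found in the camera images.
- rack: Green cabinet, fixed, 110 (its x) x 220 (y) x 170 mm high; origin under its centre. Its front face, x = -55 mm (pulls to -62), looks to the robot. At its foot: a pigeonhole on a 20 mm high floor flush with the face, roof 70 mm up, two bays 98 mm wide at y = +-53 mm, bar_a in the +y one, the other empty. The tall face leaves room at it only for a gripper leaning back from it about 35 degrees.
- bar_a: Square steel bar 120 x 20 x 20 mm, about 0.38 kg (the two differ by some percent); origin at its centre, x along its length. Starts in the cabinet's +y bay, along the cabinet's x within 0.05 rad, 38 to 48 mm of its near end sticking out of the face.
- bar_b: The other bar, the same; it already lies on the bench in front of the cabinet's -y bay, its centre 70 to 90 mm before the face, within 0.4 rad of the cabinet's x.
- scale: Fixed plywood stand of the trip scale, 190 mm wide; origin on the bench, +x the dumping direction (away from the robot), z up. The hinge is parallel to y at x = -160, z = 170 mm. Two cheeks at y = +-78 to +-90 mm, x = -105 to -5 mm, 300 mm high, flank the bucket: a bar goes crosswise between them only if held by its middle with the gripper upright.
- tray (a point): Centre of the floor of the catch tray (12 mm above the bench); inside 308 mm long (scale x) by 156 mm (y), walls 50 mm. Axes as the scale.
- pan (a point): Centre of the bucket floor, turning with the bucket; upright: 210 mm above the bench, axes as the scale. Bucket inside 132 mm wide (y); floor x = -50 (rear wall, 42 high) to +50 mm (lip rising 8 in 26 mm). Side walls 33 mm. Hinge at x -90, z -40 from here. One bar never trips it; two do with centres near x = -20 and +32 (room for a finger between), as the second is let go; it stays tipped.
- handle (a point): Middle of the grip rod: round, 12 mm thick, 126 mm long, parallel to the hinge, fixed to the bucket. In the bucket's frame (axes as pan) 45 mm behind and 90 mm above the hinge: upright 260 mm above the bench, tipped about 60 mm ahead of the hinge and 80 mm above it. The two disc weights lie beyond y = +-58 mm, so a gripper fits between them from above, closing along x.
- bucket (a joint): Angle of the bucket about its hinge: 0 = upright on its rest, 1.12 rad = tipped on its stop. Empty it is over-centre: above about 0.7 rad it falls to the stop, below to the rest; moving it takes up to about 8 N at the grip rod. Let fall back it slams (over 2 rad/s near the rest); eased at 0.5 to 1 rad/s it does not.
- glue: White glue bottle, 56 mm wide, 150 mm high, bystander; origin under its centre.
- tape: Black tape measure, 70 x 35 x 65 mm, bystander; origin under its centre.
- hammer: Hammer lying on the bench, bystander, its handle to its -x.

How it is judged:
On the way, in this order (a step that is already met when the one before it is completed fails the run):
1. one bar is set down in hand crosswise on the floor of the upright bucket (not dropped), the other still away (((x of bar_a in the frame of pan between -0.052 and 0.065 m and y of bar_a in the frame of pan between -0.03 and 0.03 m and z of bar_a in the frame of pan between 0 and 0.024 m and angle between the x axis of bar_a and the y axis of pan, either way round below 0.3 rad and value of joint bucket below 0.12 rad and contact force between the fingers and bar_a above 0.5 N and distance between bar_b and pan above 0.15 m) or (x of bar_b in the frame of pan between -0.052 and 0.065 m and y of bar_b in the frame of pan between -0.03 and 0.03 m and z of bar_b in the frame of pan between 0 and 0.024 m and angle between the x axis of bar_b and the y axis of pan, either way round below 0.3 rad and value of joint bucket below 0.12 rad and contact force between the fingers and bar_b above 0.5 N and distance between bar_a and pan above 0.15 m))), for 0.05 s.
2. the second bar is set down in hand crosswise on the bucket floor beside the first (not dropped) (x of bar_a in the frame of pan between -0.052 and 0.065 m and y of bar_a in the frame of pan between -0.03 and 0.03 m and z of bar_a in the frame of pan between 0 and 0.024 m and angle between the x axis of each of bar_a, bar_b and the y axis of pan, either way round below 0.3 rad and x of bar_b in the frame of pan between -0.052 and 0.065 m and y of bar_b in the frame of pan between -0.03 and 0.03 m and z of bar_b in the frame of pan between 0 and 0.024 m and value of joint bucket below 0.12 rad and (contact force between the fingers and bar_a above 0.5 N or contact force between the fingers and bar_b above 0.5 N)), for 0.05 s.
3. the bucket has tipped and dumped both bars into the catch tray, the hand clear (value of joint bucket above 0.95 rad and contact force between the fingers and anything else below 0.5 N and x of bar_a in the frame of tray between -0.16 and 0.15 m and y of bar_a in the frame of tray between -0.08 and 0.08 m and z of bar_a in the frame of tray between 0 and 0.07 m and x of bar_b in the frame of tray between -0.16 and 0.15 m and y of bar_b in the frame of tray between -0.08 and 0.08 m and z of bar_b in the frame of tray between 0 and 0.07 m), for 0.2 s.
At the end, for the whole second after the job is handed in: The bucket is back on its rest (within 0.05 rad) and released, and both bars lie still in the catch tray (centres inside its walls and less than 70 mm above its floor) (value of joint bucket below 0.05 rad and x of bar_a in the frame of tray between -0.16 and 0.15 m and y of bar_a in the frame of tray between -0.08 and 0.08 m and z of bar_a in the frame of tray between 0 and 0.07 m and x of bar_b in the frame of tray between -0.16 and 0.15 m and y of bar_b in the frame of tray between -0.08 and 0.08 m and z of bar_b in the frame of tray between 0 and 0.07 m and linear speed of each of bar_a, bar_b below 0.03 m/s); the robot touches nothing.
It fails at once if the bucket slams back on its rest (faster than 2 rad/s within 0.3 rad of it) (value of joint bucket below 0.3 rad and velocity of joint bucket below -2 rad/s).
It fails at once if the glue is moved more than 30 mm (distance of glue from where it was at the start of the episode above 0.03 m).
It fails at once if the tape is moved more than 30 mm (distance of tape from where it was at the start of the episode above 0.03 m).
It fails at once if the hammer is moved more than 30 mm (distance of hammer from where it was at the start of the episode above 0.03 m).
It also fails if it takes over 72 s, if anything falls off the work surface, if the arm or the gripper's body presses on something with over 40 N, if the wrist force passes 120 N, or if a joint passes its speed limit or range.

## Working session

There is one attempt and no reset: what is moved stays moved. The work goes in short steps, Python scripts to look and compute and a tool call to move; the robot and the scene stay as the last step left them, time stands still between calls to the robot, and variables do not carry over. Pictures are saved under pics/ and viewed, about 8 in all and at most 12, crops included, and the job is handed in when it is done.

Besides the shell and the picture viewer there is one more tool, called after "Emit:" as name(argument=value, ...) on one line, values as JSON. drive_tool: Moves the arm, as the interface text tells. Its arguments: {"type":"object","properties":{"moves":{"type":"array"},"grip_force":{"type":"number"}},"required":["moves"]}

```bash
mkdir -p pics; ls; python3 - <<'E'
from workcell import ctrl
import cv2,numpy as np,json
s=ctrl.read_state();print(s)
for n in("side","top"):
    d=ctrl.get_image(n);cv2.imwrite(f"pics/{n}0.png",d["frame"]);print(n,d["fx"],d["fy"],d["cx"],d["cy"],np.array(d["world_to_cam"]).tolist())
a=cv2.imread("pics/side0.png");
E
```

```text
pics
{'t': 0.0, 'joints': array([-0.88581563,  0.50186346, -0.42678661,  1.55148673,  0.22082081,
        1.13829843, -0.21029545]), 'qvel': array([-0.00015786,  0.00021739, -0.00074093,  0.00129634, -0.00143737,
       -0.00058399,  0.00167751]), 'tau': array([-6.21560480e-05, -5.69499493e+01, -5.81657454e+00, -2.80935913e+01,
        1.05054924e-02,  1.17915295e-02,  1.20544590e-05]), 'tool_pos': array([0.2658656 , 0.5923814 , 0.24123386]), 'orientation': array([-3.13959957e+00, -4.57589459e-05,  2.71988335e+00]), 'wrist_force': array([ 0.4988461 ,  0.62668785, -0.14712102]), 'ft_torque': array([ 0.00831959, -0.05152724,  0.0022606 ]), 'grip_width': 0.9982989849600137}
side 389.4886199964037 389.4886199964037 280.5194636126895 206.76214498169182 [[-0.41996907686838725, 0.9075160290230978, 0.0063742874474179995, 0.2401431619870757], [0.8608985872973531, 0.4005990475918602, -0.313646338186685, -0.45535118326933216], [-0.28719261282932834, -0.12623414805290264, -0.9495184795471971, 1.6678061518859861], [0.0, 0.0, 0.0, 1.0]]
top 436.3044824474426 436.3044824474426 276.5045074928391 204.83837983149084 [[0.022372212038505215, -0.9997465672421482, -0.0025070732029734513, 0.007822878429748034], [-0.994563367897, -0.022000982307355713, -0.10178243470701709, 0.5776427686452854], [0.10170148163070658, 0.004770541379374283, -0.9948035236010511, 1.4399941311309383], [0.0, 0.0, 0.0, 1.0]]
```

View pics/side0.png

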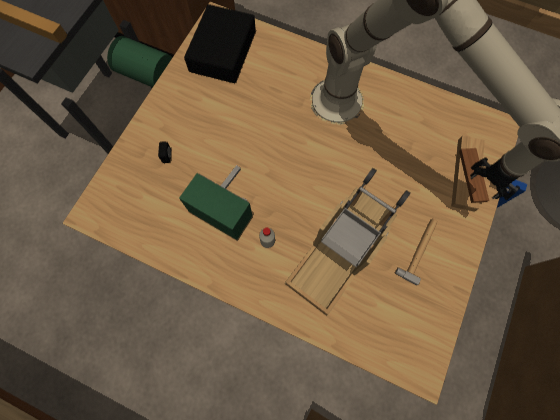

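View pics/top0.png

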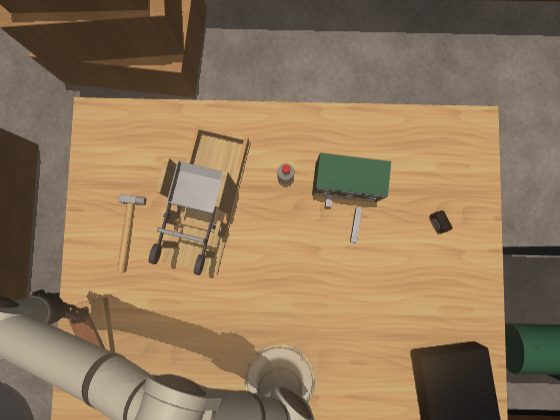

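```bash
python3 - <<'E'
import cv2,numpy as np
def crop(n,x0,y0,w,h,k):
    c=cv2.resize(cv2.imread(f"pics/{n}0.png")[y0:y0+h,x0:x0+w],None,fx=k,fy=k,interpolation=cv2.INTER_CUBIC)
    c=cv2.convertScaleAbs(c,alpha=1.3)
    for i in range(0,w,10): cv2.putText(c,str(x0+i),(i*k,9),0,.32,(0,255,255)); cv2.line(c,(i*k,10),(i*k,15),(0,255,255))
    for i in range(0,h,10): cv2.putText(c,str(y0+i),(0,i*k+4),0,.32,(0,255,255))
    return c
a=crop("top",300,145,100,100,6);
b=crop("top",140,120,120,160,5)[:, :]
cv2.imwrite("pics/c1.png",a[:600]);
b=cv2.resize(b,None,fx=.75,fy=.75);
cv2.imwrite("pics/c2.png",np.hstack([cv2.copyMakeBorder(b,0,0,0,0,0)[:600],]))
E
```

```text
(no output)
```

View pics/c1.png

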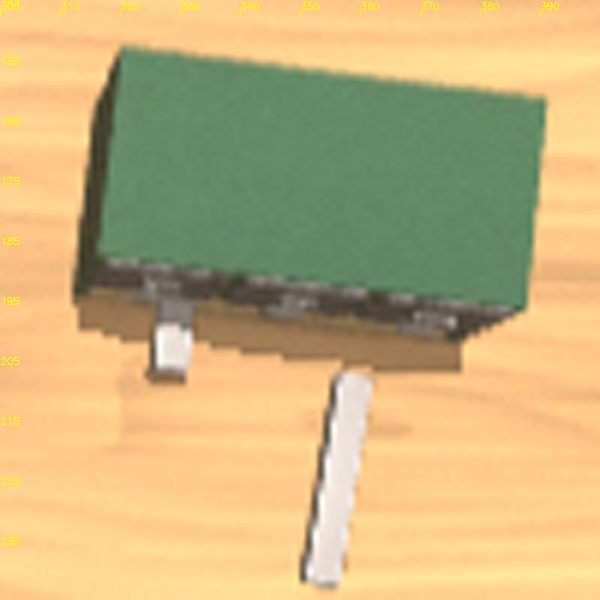

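View pics/c2.png

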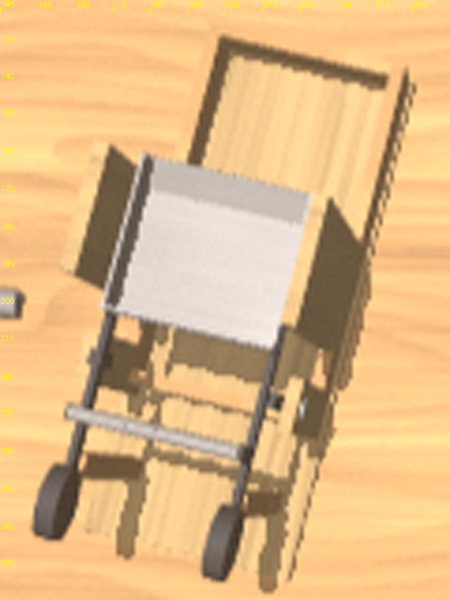

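```bash
cat > h.py <<'E'
import numpy as np,cv2
from workcell import ctrl
from scipy.spatial.transform import Rotation as R
from scipy.optimize import least_squares
CAM={"side":(389.4886,280.5195,206.7621,np.array([[-0.41996907686838725,0.9075160290230978,0.0063742874474179995,0.2401431619870757],[0.8608985872973531,0.4005990475918602,-0.313646338186685,-0.45535118326933216],[-0.28719261282932834,-0.12623414805290264,-0.9495184795471971,1.6678061518859861]])),
"top":(436.3045,276.5045,204.8384,np.array([[0.022372212038505215,-0.9997465672421482,-0.0025070732029734513,0.007822878429748034],[-0.994563367897,-0.022000982307355713,-0.10178243470701709,0.5776427686452854],[0.10170148163070658,0.004770541379374283,-0.9948035236010511,1.4399941311309383]]))}
def proj(n,p):
    f,cx,cy,T=CAM[n]; c=T[:,:3]@np.asarray(p,float)+T[:,3]; return np.array([f*c[0]/c[2]+cx,f*c[1]/c[2]+cy])
def unproj(n,u,v,z):
    f,cx,cy,T=CAM[n]; d=T[:,:3].T@np.array([(u-cx)/f,(v-cy)/f,1]); o=-T[:,:3].T@T[:,3]
    return o+d*(z-o[2])/d[2]
def fit(obs,x0):
    "obs: list of (cam,u,v,local xyz); returns x,y,yaw"
    def r(q): 
        c,s=np.cos(q[2]),np.sin(q[2])
        return np.concatenate([proj(n,[q[0]+c*l[0]-s*l[1],q[1]+s*l[0]+c*l[1],l[2]])-[u,v] for n,u,v,l in obs])
    o=least_squares(r,x0); return o.x,np.round(r(o.x).reshape(-1,2),1)
def to(pos,yaw,tilt=0,tiltyaw=0):
    "relative move (rotvec, cm) to TCP pos; jaws (tool y) along world yaw; tilt: lean tool z toward world heading tiltyaw"
    s=ctrl.read_state(); C=R.from_euler('xyz',s["orientation"]); best=None
    for k in(0,np.pi):
        z=np.array([np.sin(tilt)*np.cos(tiltyaw),np.sin(tilt)*np.sin(tiltyaw),-np.cos(tilt)])
        y=np.array([np.cos(yaw+k),np.sin(yaw+k),0]); y-=z*(y@z); y/=np.linalg.norm(y)
        D=R.from_matrix(np.c_[np.cross(y,z),y,z]); v=(C.inv()*D).as_rotvec()
        if best is None or np.linalg.norm(v)<np.linalg.norm(best): best=v
    print("turn",best.round(3),"cm",(C.inv().apply(np.array(pos)-s["tool_pos"])*100).round(2))
E
python3 - <<'E'
from h import *
c1=lambda x,y:(300+x/6,145+y/6)
c2=lambda x,y:(140+x/3.75,120+y/3.75)
q,r=fit([("top",*c1(122,47),(.055,.11,.17)),("top",*c1(547,98),(.055,-.11,.17)),("top",*c1(525,310),(-.055,-.11,.17)),("top",*c1(98,257),(-.055,.11,.17))],[.7,-.15,0])
print("rack",q,r.tolist())
q,r=fit([("top",*c1(338,374),(.06,.01,.02)),("top",*c1(374,377),(.06,-.01,.02)),("top",*c1(338,586),(-.06,-.01,.02)),("top",*c1(302,581),(-.06,.01,.02))],[.6,-.15,0])
print("bar_b",q,r.tolist())
q,r=fit([("top",*c1(152,369),(-.06,.01,.04)),("top",*c1(187,373),(-.06,-.01,.04))],[.6,-.1,-.1])
print("bar_a",q,r.tolist())
q,r=fit([("top",*c2(67,412),(-.205,.063,.26)),("top",*c2(247,453),(-.205,-.063,.26)),("top",*c2(107,305),(-.12,.066,.252)),("top",*c2(277,348),(-.12,-.066,.252)),("top",*c2(95,143),(-.005,.09,.3)),("top",*c2(62,268),(-.105,.09,.3))],[.7,.2,0])
print("scale",q,r.tolist())
for p in((220,37),(390,82),(410,70)): print(unproj("top",*c2(*p),.062))
E
```

```text
rack [ 0.66137105 -0.21473366 -0.10154342] [[-0.2, -0.1], [0.1, 0.1], [0.3, -0.0], [-0.3, 0.0]]
bar_b [ 0.51644467 -0.24999712 -0.16487362] [[0.1, -0.4], [-0.1, 0.2], [-0.1, 0.3], [0.1, -0.0]]
bar_a [ 0.63312133 -0.15790234 -0.09216409] [[-0.1, -0.0], [0.1, 0.0]]
scale [ 0.66107064  0.2401432  -0.21181985] [[2.8, 0.6], [-2.0, 0.0], [-0.5, 0.1], [-1.1, -0.7], [0.7, -0.7], [0.1, 0.7]]
[0.82089997 0.28713932 0.062     ]
[0.78316437 0.13388787 0.062     ]
[0.79447078 0.11637299 0.062     ]
```

```bash
python3 - <<'E'
import cv2
a=cv2.imread("pics/side0.png");x0,y0,w,h,k=280,165,135,150,4
c=cv2.convertScaleAbs(cv2.resize(a[y0:y0+h,x0:x0+w],None,fx=k,fy=k,interpolation=cv2.INTER_CUBIC),alpha=1.3)
from h import *
# overlay predicted model
q=[.661,.240,-.212]
def P(l):
    cs,s=np.cos(q[2]),np.sin(q[2]);p=proj("side",[q[0]+cs*l[0]-s*l[1],q[1]+s*l[0]+cs*l[1],l[2]]);return tuple(int(v) for v in ((p-[x0,y0])*k))
cv2.line(c,P((-.205,.063,.26)),P((-.205,-.063,.26)),(0,0,255),1)
for s in(1,-1):
    cv2.line(c,P((-.105,s*.09,.3)),P((-.005,s*.09,.3)),(255,0,0),1);cv2.line(c,P((-.105,s*.078,.3)),P((-.005,s*.078,.3)),(255,0,0),1)
f=[(-.12,.066,.21),(-.12,-.066,.21),(-.02,-.066,.21),(-.02,.066,.21)]
for i in range(4): cv2.line(c,P(f[i]),P(f[i-1]),(0,255,0),1)
cv2.imwrite("pics/c3.png",c)
E
```

```text
(no output)
```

View pics/c3.png

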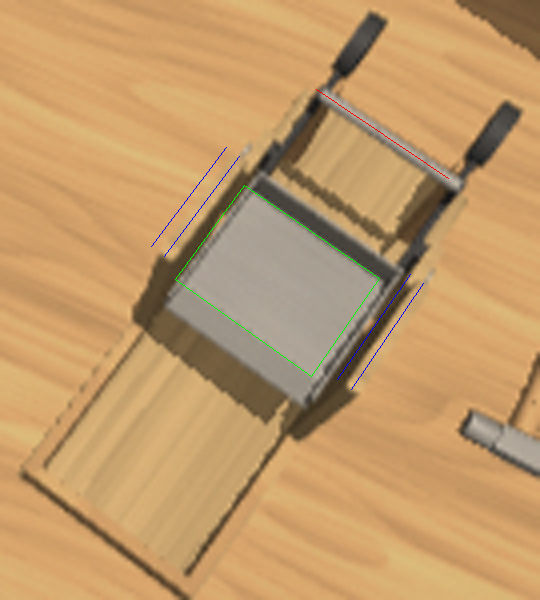

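```bash
python3 - <<'E'
import cv2,numpy as np
def crop(n,x0,y0,w,h,k):
    c=cv2.resize(cv2.imread(f"pics/{n}0.png")[y0:y0+h,x0:x0+w],None,fx=k,fy=k,interpolation=cv2.INTER_LANCZOS4)
    c=cv2.convertScaleAbs(c,alpha=1.4)
    return c
a=crop("top",152,155,80,100,5);b=crop("side",318,183,80,100,5)
cv2.imwrite("pics/c4.png",np.hstack([a,b]))
E
```

```text
(no output)
```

View pics/c4.png

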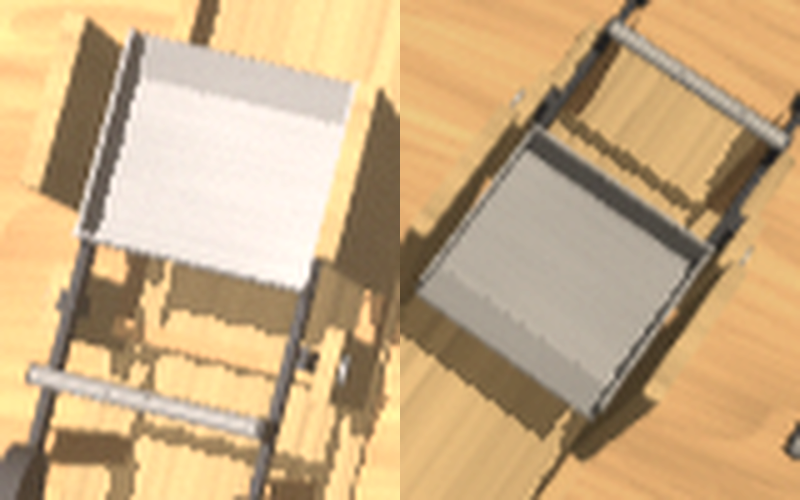

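```bash
python3 - <<'E'
from h import *
t=lambda x,y:("top",152+x/5,155+y/5)
s=lambda x,y:("side",318+(x-400)/5,183+y/5)
T=[(*t(29,374),(-.205,.065,.26)),(*t(267,430),(-.205,-.065,.26)),(*t(80,236),(-.122,.067,.252)),(*t(306,288),(-.122,-.067,.252)),(*t(143,78),(-.02,.066,.21))]
S=[(*s(614,28),(-.205,-.063,.26)),(*s(785,143),(-.205,.063,.26)),(*s(527,150),(-.12,-.066,.21)),(*s(695,262),(-.12,.066,.21)),(*s(620,375),(-.02,.066,.21))]
for o in (T,S,T+S):
    q,r=fit(o,[.66,.24,-.2]);print(q.round(4),r.tolist())
s=ctrl.read_state()
to([.5164,-.25,.15],-.165+np.pi/2)
E
```

```text
[ 0.661   0.2394 -0.2187] [[2.0, 0.2], [-1.1, 0.1], [-0.4, -0.4], [-0.3, 0.3], [-0.2, -0.3]]
[ 0.6607  0.2507 -0.1974] [[0.4, -0.3], [-0.3, -1.5], [0.2, -0.5], [0.6, 0.0], [-0.9, 2.1]]
[ 0.661   0.2445 -0.2088] [[0.8, 0.6], [-2.2, -0.0], [-1.9, -0.1], [-1.6, 0.2], [-1.9, -0.1], [-0.7, -0.8], [-1.7, -1.6], [-1.1, -1.1], [-1.0, -0.2], [-2.8, 1.6]]
turn [-0.002 -0.    -0.257] cm [-57.34 -66.59   9.25]
```

Emit:
drive_tool(moves=[0,0,0,0,0,-5,-1,0,0,0,0,0,-10,-1,0,0,0,0,0,-14,-1,0,0,-0.05,-3,-3.5,-14,-1,0,0,-0.25,-57.3,-66.6,-14,-1,0,0,-0.25,-57.3,-66.6,-14,-1,0,0,-0.25,-57.3,-66.6,-14,-1,0,0,-0.25,-57.3,-66.6,-14,-1,0,0,-0.25,-57.3,-66.6,-14,-1,0,0,-0.25,-57.3,-66.6,-14,-1])

```text
t: 1.1
tool_pos: [0.3646, 0.2591, 0.3821]
orientation: [-3.142, 0.0, 2.97]
wrist_force: [0.9, -1.0, 0.6]
grip_width: 1.003
```

```bash
python3 -c "
from h import *
print(ctrl.read_state()['joints'].round(2));to([.5164,-.25,.15],-.165+np.pi/2)"
```

```text
[-0.36 -0.01 -0.31  1.84 -0.    1.31  0.73]
turn [-0.     0.    -0.007] cm [-23.67 -47.56  23.22]
```

Emit:
drive_tool(moves=[0,0,0,-23.7,-47.6,0,-1,0,0,0,-23.7,-47.6,0,-1,0,0,0,-23.7,-47.6,0,-1,0,0,0,-23.7,-47.6,0,-1,0,0,0,-23.7,-47.6,0,-1,0,0,0,-23.7,-47.6,5,-1,0,0,0,-23.7,-47.6,10,-1,0,0,0,-23.7,-47.6,15,-1,0,0,0,-23.7,-47.6,20,-1,0,0,0,-23.7,-47.6,23,-1])

```text
t: 2.1
tool_pos: [0.4948, -0.1755, 0.2521]
orientation: [-3.141, 0.002, 2.969]
wrist_force: [-0.0, 0.4, 0.7]
grip_width: 1.001
```

Emit:
drive_tool(moves=[0,0,0,0,0,0,-1,0,0,0,0,0,0,-1])

```text
t: 2.3
tool_pos: [0.4933, -0.1733, 0.2513]
orientation: [3.141, -0.004, 2.968]
wrist_force: [0.4, -0.5, 1.0]
grip_width: 1.0
```

```bash
python3 -c "
from h import *
print(ctrl.read_state()['joints'].round(2),ctrl.read_state()['tool_pos']);to([.5164,-.25,.014],-.165+np.pi/2)"
```

```text
[ 0.13  0.24  0.19  1.87 -0.05  1.04  1.73] [ 0.49326405 -0.17330438  0.25126143]
turn [ 0.    -0.004 -0.008] cm [-3.69 -7.16 23.71]
```

Emit:
drive_tool(moves=[0,-0.004,-0.008,-3.7,-7.2,4,-1,0,-0.004,-0.008,-3.7,-7.2,9,-1,0,-0.004,-0.008,-3.7,-7.2,14,-1,0,-0.004,-0.008,-3.7,-7.2,19,-1,0,-0.004,-0.008,-3.7,-7.2,22,-1,0,-0.004,-0.008,-3.7,-7.2,23.4,-1,0,-0.004,-0.008,-3.7,-7.2,23.4,1,0,-0.004,-0.008,-3.7,-7.2,23.4,1,0,-0.004,-0.008,-3.7,-7.2,23.4,1,0,-0.004,-0.008,-3.7,-7.2,23.4,1], grip_force=60)

```text
t: 3.3
tool_pos: [0.5204, -0.2508, 0.0212]
orientation: [-3.141, 0.008, 2.978]
wrist_force: [-0.1, -0.5, 0.2]
grip_width: 0.333
```

Emit:
drive_tool(moves=[0,0,0,0,0,0,1,0,0,0,0,0,0,1,0,0,0,0,0,0,1])

```text
t: 3.6
tool_pos: [0.5203, -0.2505, 0.0211]
orientation: [-3.142, 0.008, 2.978]
wrist_force: [-0.7, 1.1, 8.2]
grip_width: 0.215
```

Emit:
drive_tool(moves=[0,0,0,0,0,-3,1,0,0,0,0,0,-8,1,0,0,0,0,0,-13,1,0,0,0,0,0,-18,1,0,0,0,0,0,-23,1,0,0,0,0,0,-28,1,0,0,0,0,0,-33,1,0,0,0,0,0,-37,1,0,0,0,0,0,-37,1])

```text
t: 4.5
tool_pos: [0.5191, -0.2515, 0.3964]
orientation: [-3.139, 0.016, 2.977]
wrist_force: [1.0, -0.6, -3.6]
grip_width: 0.214
```

```bash
python3 -c "
from h import *
print(ctrl.read_state()['joints'].round(2),ctrl.read_state()['wrist_force'])
q=[.661,.2445,-.209];c,s=np.cos(q[2]),np.sin(q[2]);l=-.09
to([q[0]+c*l,q[1]+s*l,.38],q[2])"
```

```text
[ 0.21  0.22  0.24  1.56 -0.06  1.35  1.86] [ 0.96106925 -0.6493418  -3.57710708]
turn [-0.014  0.011 -1.526] cm [ 3.12 51.66  1.47]
```

Emit:
drive_tool(moves=[0,0,0.15,0.3,4.7,0,1,0,0,0.3,0.6,9.4,0,1,0,0,0.45,0.9,14,0,1,0,0,0.6,1.2,18.8,0,1,0,0,0.75,1.5,23.5,0,1,0,0,0.9,1.8,28.2,0,1,0,0,1.05,2.1,32.9,0,1,0,0,1.2,2.4,37.6,0,1,0,0,1.35,2.7,42.3,0,1,0,0,1.5,3.0,47,0,1])

```text
t: 5.5
tool_pos: [0.5615, 0.2032, 0.3873]
orientation: [3.14, 0.002, 1.599]
wrist_force: [1.1, 0.0, -3.8]
grip_width: 0.214
```

Emit:
drive_tool(moves=[0,0,0.05,0,0,0,1,0,0,0.05,0,0,0,1,0,0,0.05,0,0,0,1])

```text
t: 5.8
tool_pos: [0.562, 0.2007, 0.3875]
orientation: [3.139, 0.003, 1.556]
wrist_force: [0.3, -0.2, -3.9]
grip_width: 0.209
```

```bash
python3 -c "
from h import *
print(ctrl.read_state()['joints'].round(2))
q=[.661,.2445,-.209];c,s=np.cos(q[2]),np.sin(q[2]);l=-.09
to([q[0]+c*l,q[1]+s*l,.38],q[2])"
```

```text
[-0.46  0.27  0.09  1.51 -0.02  1.36 -0.39]
turn [0.002 0.002 0.194] cm [6.26 1.   0.73]
```

Emit:
drive_tool(moves=[0,0,0.1,3.2,0.5,0,1,0,0,0.194,6.3,1,0.5,1,0,0,0.194,6.3,1,0.7,1,0,0,0.194,6.3,1,0.7,1,0,0,0.194,6.3,1,0.7,1])

```text
t: 6.3
tool_pos: [0.5739, 0.2624, 0.3815]
orientation: [3.137, 0.001, 1.36]
wrist_force: [0.8, 0.3, -3.5]
grip_width: 0.211
```

```bash
python3 - <<'E'
from h import *
s=ctrl.read_state();print(s['tool_pos'],s['orientation'],s['joints'].round(2))
ims=[]
for n,x0,y0 in(("top",150,140),("side",318,163)):
    d=ctrl.get_image(n)["frame"];cv2.imwrite(f"pics/{n}1.png",d)
    c=cv2.convertScaleAbs(cv2.resize(d[y0:y0+120,x0:x0+80],None,fx=5,fy=5,interpolation=cv2.INTER_LANCZOS4),alpha=1.4)
    p=proj(n,s['tool_pos']);cv2.drawMarker(c,tuple(int(v) for v in (p-[x0,y0])*5),(0,0,255),0,12)
    ims.append(c)
cv2.imwrite("pics/c5.png",np.hstack(ims))
E
```

```text
[0.57390593 0.26243966 0.38154836] [3.13741240e+00 1.29402982e-03 1.35992049e+00] [-0.54  0.34  0.09  1.43 -0.03  1.37 -0.66]
```

View pics/c5.png

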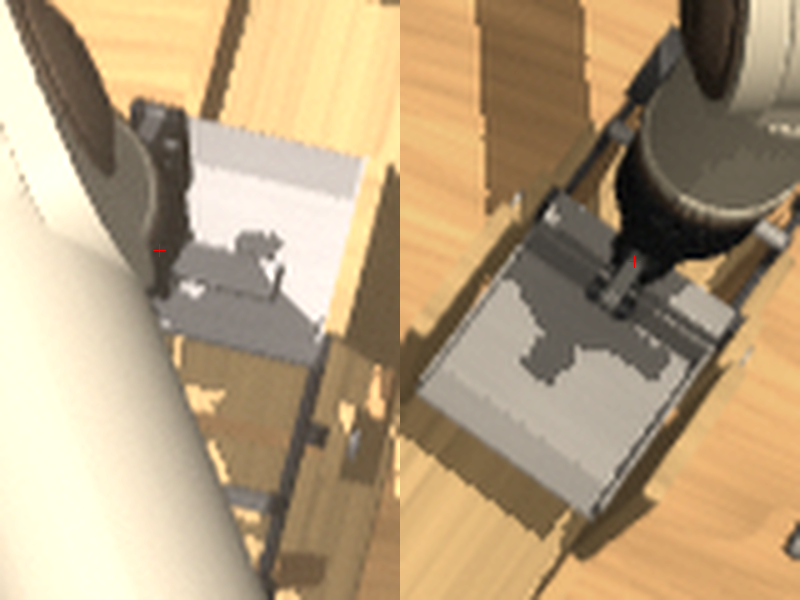

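```bash
python3 - <<'E'
from h import *
a=np.array([.5739,.2624]);th=1.3599 # tool x dir along bar
u=np.array([np.cos(th),np.sin(th)]);v=np.array([-u[1],u[0]])
z=.3815
for zz in(z,z-.02):
  for sx,sy in((.06,.01),(.06,-.01),(-.06,-.01),(-.06,.01)):
    p=proj("side",[*(a+sx*u+sy*v),zz]);print(zz,sx,sy,((p-[318,163])*5+[400,0]).round())
x0,y0=335,195
d=cv2.imread("pics/side1.png")[y0:y0+45,x0:x0+55]
c=cv2.convertScaleAbs(cv2.resize(d,None,fx=12,fy=12,interpolation=cv2.INTER_CUBIC),alpha=2.2)
cv2.imwrite("pics/c6.png",c)
E
```

```text
0.3815 0.06 0.01 [733. 309.]
0.3815 0.06 -0.01 [714. 336.]
0.3815 -0.06 -0.01 [537. 214.]
0.3815 -0.06 0.01 [556. 188.]
0.3615 0.06 0.01 [724. 318.]
0.3615 0.06 -0.01 [705. 345.]
0.3615 -0.06 -0.01 [531. 225.]
0.3615 -0.06 0.01 [550. 199.]
```

View pics/c6.png

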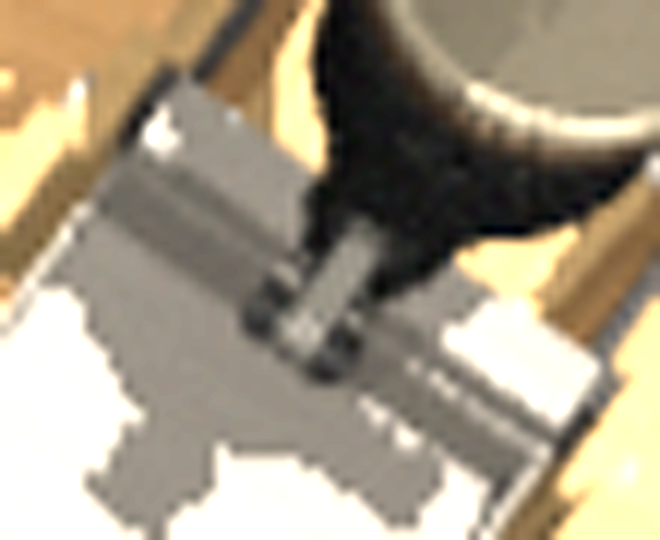

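Emit:
drive_tool(moves=[0,0,0,0,-0.1,3,1,0,0,0,0,-0.2,6,1,0,0,0,0,-0.2,9,1,0,0,0,0,-0.2,10.5,1,0,0,0,0,-0.2,10.5,1,0,0,0,0,-0.2,10.5,1])

```text
t: 7.0
tool_pos: [0.5727, 0.2652, 0.2779]
orientation: [3.136, -0.001, 1.361]
wrist_force: [0.0, -0.1, -2.9]
grip_width: 0.212
```

```bash
python3 - <<'E'
from h import *
s=ctrl.read_state();print(s['tool_pos'],s['orientation'],s['wrist_force'])
d=ctrl.get_image("side")["frame"];cv2.imwrite("pics/side2.png",d)
x0,y0=332,193
c=cv2.convertScaleAbs(cv2.resize(d[y0:y0+60,x0:x0+65],None,fx=10,fy=10,interpolation=cv2.INTER_CUBIC),alpha=1.8)
cv2.imwrite("pics/c7.png",c)
E
```

```text
[0.57269717 0.26516812 0.27787206] [ 3.13635931e+00 -9.66194822e-04  1.36134452e+00] [ 0.03134888 -0.11447366 -2.87063468]
```

View pics/c7.png

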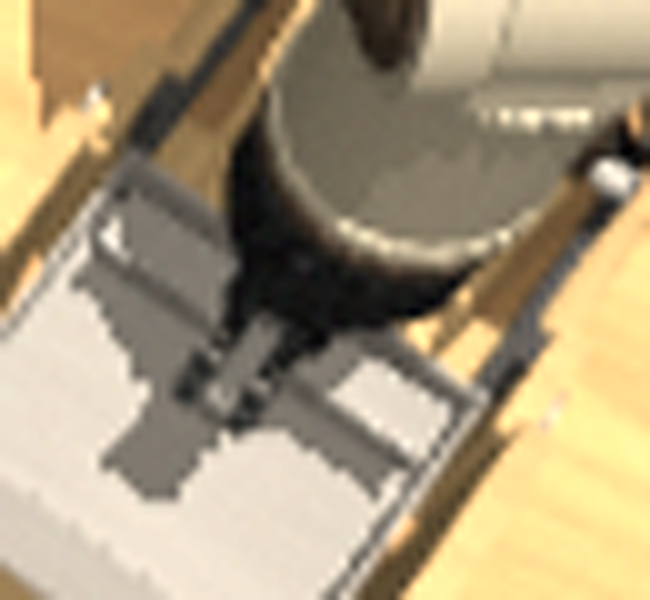

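Emit:
drive_tool(moves=[0,0,0,0,0,2,1,0,0,0,0,0,3.5,1,0,0,0,0,0,4.2,1,0,0,0,0,0,4.5,1,0,0,0,0,0,4.7,1,0,0,0,0,0,4.7,1])

```text
t: 7.65
tool_pos: [0.5722, 0.2652, 0.2308]
orientation: [3.137, -0.0, 1.362]
wrist_force: [-3.8, -2.0, 4.0]
grip_width: 0.213
```

Emit:
drive_tool(moves=[0,0,0,0,0,0,1,0,0,0,0,0,0,0.42,0,0,0,0,0,0,0.42,0,0,0,0,0,0,0.42,0,0,0,0,0,0,0.42,0,0,0,0,0,-1,0.42,0,0,0,0,0,-3,0.42,0,0,0,0,0,-8,0.42,0,0,0,0,0,-13,-1,0,0,0,0,0,-17,-1])

```text
t: 8.65
tool_pos: [0.5717, 0.2656, 0.4038]
orientation: [3.135, -0.002, 1.362]
wrist_force: [-0.0, 0.4, -0.4]
grip_width: 0.621
```

```bash
python3 - <<'E'
from h import *
s=ctrl.read_state();print(s['tool_pos'],s['orientation'],s['wrist_force'],s['joints'].round(2))
d=ctrl.get_image("side")["frame"];cv2.imwrite("pics/side3.png",d)
ry=-.1015;th=-.092
near=np.array([.6331,-.1579])-.06*np.array([np.cos(th),np.sin(th)]);print("near end",near)
to([.49,-.145,.35],th+np.pi/2)
E
```

```text
[0.57168872 0.26558296 0.40380537] [ 3.13521336e+00 -2.29119655e-03  1.36195524e+00] [-0.01142272  0.42231422 -0.36814706] [-0.54  0.33  0.09  1.4  -0.03  1.41 -0.67]
near end [ 0.57335374 -0.15238778]
turn [ 0.005 -0.018  1.454] cm [-42.06   0.24   5.75]
```

Emit:
drive_tool(moves=[0,0,0.14,-4.2,0,0,-1,0,0,0.28,-8.4,0,0,-1,0,0,0.42,-12.6,0,0,-1,0,0,0.56,-16.8,0,0,-1,0,0,0.7,-21,0,0,-1,0,0,0.84,-25.2,0,0,-1,0,0,0.98,-29.4,0,0,-1,0,0,1.12,-33.6,0,0,-1,0,0,1.26,-37.8,0,0,-1,0,0,1.4,-41.5,0,0,-1])

```text
t: 9.7
tool_pos: [0.4845, -0.1427, 0.4004]
orientation: [3.141, -0.005, -0.045]
wrist_force: [0.2, 0.1, -0.2]
grip_width: 0.998
```

Emit:
drive_tool(moves=[0,0,0,0,0,0,-1,0,0,0,0,0,0,-1])

```text
t: 9.9
tool_pos: [0.4851, -0.1412, 0.4001]
orientation: [-3.141, -0.005, -0.039]
wrist_force: [-0.0, 0.8, 0.0]
grip_width: 1.001
```

```bash
python3 - <<'E'
from h import *
s=ctrl.read_state();print(s['tool_pos'],s['orientation'],s['joints'].round(2))
th=-.095
to([.522,-.148,.13],th+np.pi/2,.61,th)
E
```

```text
[ 0.48512731 -0.14117849  0.40012142] [-3.14139851 -0.00484419 -0.03936494] [-0.21  0.08  0.48  1.72 -0.04  1.35 -1.34]
turn [-0.017  0.605  0.054] cm [ 3.58  0.54 27.03]
```

Emit:
drive_tool(moves=[-0.004,0.14,0.013,0.9,0.1,5,-1,-0.008,0.28,0.027,1.8,0.25,10,-1,-0.013,0.42,0.04,2.7,0.4,15,-1,-0.017,0.56,0.054,3.6,0.5,20,-1,-0.017,0.605,0.054,3.6,0.5,25,-1,-0.017,0.605,0.054,3.6,0.5,27,-1,-0.017,0.605,0.054,3.6,0.5,27,-1,-0.017,0.605,0.054,3.6,0.5,27,-1])

```text
t: 10.7
tool_pos: [0.5373, -0.1156, 0.1976]
orientation: [-3.088, -0.595, -0.081]
wrist_force: [1.3, 1.1, 0.1]
grip_width: 0.999
```

```bash
python3 - <<'E'
from h import *
s=ctrl.read_state();print(s['tool_pos'],s['orientation'],s['joints'].round(2))
th=-.095
to([.5903,-.154,.032],th+np.pi/2,.61,th)
E
```

```text
[ 0.53732134 -0.11562405  0.19760789] [-3.08808515 -0.59485575 -0.08097103] [-0.26  0.13  0.56  2.35 -1.15  0.25 -0.3 ]
turn [-0.061  0.015  0.011] cm [-4.65  4.29 16.64]
```

```bash
python3 - <<'E'
from h import *
th=-.095
to([.578,-.153,.16],th+np.pi/2,.61,th)
E
```

```text
turn [-0.061  0.015  0.011] cm [1.5  3.69 5.37]
```

Emit:
drive_tool(moves=[-0.03,0.01,0.01,0.7,1.8,2.7,-1,-0.061,0.015,0.011,1.5,3.7,5.4,-1,-0.061,0.015,0.011,1.5,3.7,5.4,-1,-0.061,0.015,0.011,1.5,3.7,5.4,-1,-0.061,0.015,0.011,1.5,3.7,5.4,-1])

```text
t: 11.2
tool_pos: [0.5784, -0.156, 0.1665]
orientation: [-3.138, -0.597, -0.098]
wrist_force: [0.5, 0.5, -0.1]
grip_width: 1.001
```

```bash
python3 - <<'E'
from h import *
s=ctrl.read_state();print(s['tool_pos'],s['orientation'],s['joints'].round(2))
th=-.095
to([.578,-.153,.16],th+np.pi/2,.61,th)
to([.5903,-.154,.032],th+np.pi/2,.61,th)
E
```

```text
[ 0.57844115 -0.15599944  0.16651517] [-3.13756802 -0.59697419 -0.09830406] [-0.01  0.27  0.32  2.26 -1.41  0.19 -0.04]
turn [-0.002  0.013 -0.003] cm [-0.43 -0.29  0.5 ]
turn [-0.002  0.013 -0.003] cm [-6.6  -0.27 11.78]
```

```bash
cat > k.py <<'E'
import numpy as np
from scipy.spatial.transform import Rotation as R
from scipy.optimize import least_squares
def fk(q,p,S):
    d,a1,L1,a3,b4,L2,a5,a6,L3,o7=p; M=R.identity(); x=np.zeros(3)
    for ax,ang,t in(('z',S[0]*q[0],(a1,0,d)),('y',q[1],(0,0,L1)),('z',S[1]*q[2],(a3,0,0)),('y',q[3],(b4,0,L2)),('z',S[2]*q[4],(a5,0,0)),('y',q[5],(a6,0,L3)),('z',S[3]*q[6]+o7,(0,0,0))):
        M=M*R.from_euler(ax,ang); x=x+M.apply(t)
    return x,M
E
cat > fit.py <<'E'
from k import *
from workcell import ctrl
import itertools,json
s=ctrl.read_state()
D=[([-.8858,.5019,-.4268,1.5515,.2208,1.1383,-.2103],[.26587,.59238,.24123],[-3.1396,0,2.7199]),
([.13,.24,.19,1.87,-.05,1.04,1.73],[.49326,-.1733,.25126],[3.141,-.004,2.968]),
([.21,.22,.24,1.56,-.06,1.35,1.86],[.5191,-.2515,.3964],[-3.139,.016,2.977]),
([-.46,.27,.09,1.51,-.02,1.36,-.39],[.562,.2007,.3875],[3.139,.003,1.556]),
([-.54,.34,.09,1.43,-.03,1.37,-.66],[.5739,.26244,.38155],[3.1374,.0013,1.3599]),
([-.54,.33,.09,1.40,-.03,1.41,-.67],[.57169,.26558,.4038],[3.1352,-.0023,1.362]),
([-.21,.08,.48,1.72,-.04,1.35,-1.34],[.48513,-.14118,.40012],[-3.1414,-.0048,-.0394]),
([-.26,.13,.56,2.35,-1.15,.25,-.3],[.53732,-.11562,.19761],[-3.0881,-.5949,-.081]),
(s["joints"].tolist(),s["tool_pos"].tolist(),s["orientation"].tolist())]
best=None
for S in itertools.product((1,-1),repeat=4):
  for o in(0,np.pi/2,np.pi,-np.pi/2):
    def r(p):
        e=[]
        for q,x,w in D:
            X,M=fk(q,p,S); e+=list(X-x)+list(.3*(M.inv()*R.from_euler('xyz',w)).as_rotvec())
        return np.array(e)
    f=least_squares(r,[.3,0,.4,0,0,.35,0,0,.25,o],max_nfev=100)
    if best is None or f.cost<best[0]: best=(f.cost,S,f.x,np.abs(r(f.x)).reshape(-1,6).max(0))
print(best); json.dump([list(best[1]),best[2].tolist()],open("k.json","w"))
E
python3 fit.py
```

```text
(np.float64(0.0019452086709960995), (-1, -1, -1, -1), array([ 0.32712761, -0.04789659,  0.49991071, -0.01040629, -0.06361076,
        0.47754908,  0.04052766, -0.0463072 ,  0.34695037,  1.56580119]), array([0.03019072, 0.02179651, 0.00669476, 0.00132094, 0.00149352,
       0.00182789]))
```

```bash
cat > k.py <<'E'
import numpy as np
from scipy.spatial.transform import Rotation as R
from scipy.optimize import least_squares
def fk(q,p,S):
    o7=p[0]; P=np.reshape(p[1:],(6,3)); M=R.identity(); x=np.zeros(3)
    for i,(ax,ang) in enumerate((('z',S[0]*q[0]),('y',q[1]),('z',S[1]*q[2]),('y',q[3]),('z',S[2]*q[4]),('y',q[5]))):
        M=M*R.from_euler(ax,ang); x=x+M.apply(P[i])
    return x,M*R.from_euler('z',S[3]*q[6]+o7)
E
sed -i 's/itertools.product((1,-1),repeat=4)/[(-1,-1,-1,-1)]/; s/for o in(0,np.pi\/2,np.pi,-np.pi\/2)/for o in[1.566]/; s/return np.array(e)/return np.array(e+list(.003*(p-p0)))/; s/f=least_squares(r,.*/p0=np.array([o,0,0,.327,0,0,.5,0,0,0,0,0,.4775,0,0,0,0,0,.347]);f=least_squares(r,p0)/; s/np.abs(r(f.x)).reshape/np.abs(r(f.x)[:54]).reshape/' fit.py; python3 fit.py
```

```text
(np.float64(3.051246567837258e-05), (-1, -1, -1, -1), array([ 1.56580120e+00, -9.45403757e-03, -6.39691062e-03,  3.79892748e-01,
        1.51084773e-02, -6.39691062e-03,  4.98408342e-01, -9.47177067e-03,
       -3.15012172e-03, -1.59118851e-03,  1.45660803e-03, -3.14785052e-03,
        4.72948156e-01, -7.17627685e-04, -3.59535066e-03, -4.55396774e-03,
       -8.92688610e-03, -3.59870048e-03,  3.71719022e-01]), array([0.00231785, 0.00322955, 0.00162709, 0.00132094, 0.00149352,
       0.00182789]))
```

```bash
cat > ik.py <<'E'
from k import *
import json
S,p=json.load(open("k.json"))
lo=np.array([-2.88,-.31,-1.54,.2,-1.41,.19,-2.57])+.04;hi=np.array([2.88,2.03,1.56,2.42,4.55,2.02,2.57])-.04
def pose(yaw,tilt,ty,k):
    z=np.array([np.sin(tilt)*np.cos(ty),np.sin(tilt)*np.sin(ty),-np.cos(tilt)]);y=np.array([np.cos(yaw+k),np.sin(yaw+k),0]);y-=z*(y@z);y/=np.linalg.norm(y)
    return R.from_matrix(np.c_[np.cross(y,z),y,z])
def err(q,X,M):
    x,m=fk(q,p,S); return np.r_[x-X,.3*(m.inv()*M).as_rotvec()]
def solve(X,M,n=60,seed=0,q0=None):
    g=np.random.default_rng(seed);out=[]
    for i in range(n):
        s=g.uniform(lo,hi) if q0 is None else q0
        f=least_squares(lambda q:np.r_[err(q,X,M),.002*(q-(s if q0 is not None else (lo+hi)/2))],np.clip(s,lo+1e-6,hi-1e-6),bounds=(lo,hi))
        if np.abs(err(f.x,X,M)).max()<.004: out.append((min((f.x-lo).min(),(hi-f.x).min()),f.x.round(2)))
    return sorted(out,key=lambda a:-a[0])
E
python3 - <<'E'
from ik import *
th=-.095
for X in([.59,-.154,.032],[.47,-.145,.04],[.578,-.153,.16]):
  for k in(0,np.pi):
    o=solve(np.array(X),pose(th+np.pi/2,.61,th,k),40)
    print(X,k,len(o));seen=[]
    for m,q in o:
        if all(np.abs(q-s).max()>.3 for s in seen): seen.append(q);print("  ",round(m,2),q)
        if len(seen)>4:break
E
```

```text
[0.59, -0.154, 0.032] 0 21
   0.13 [ 1.03  0.8  -0.83  2.25  2.37  0.44 -0.31]
[0.59, -0.154, 0.032] 3.141592653589793 20
   0.1 [0.26 0.59 0.04 2.25 3.57 0.33 1.31]
[0.47, -0.145, 0.04] 0 0
[0.47, -0.145, 0.04] 3.141592653589793 0
[0.578, -0.153, 0.16] 0 16
   0.0 [ 1.16  0.46 -0.98  2.27  1.65  0.23  0.25]
[0.578, -0.153, 0.16] 3.141592653589793 7
   0.0 [-0.82  0.92  1.49  2.28  4.51  1.   -0.  ]
```

```bash
python3 - <<'E'
from ik import *
from h import to
th=-.095
to([.5,-.15,.33],th+np.pi/2)
qu=np.array([.15,.2,.2,1.8,0,1.1,1.77])
for X,t in(([.59,-.154,.032],.61),([.59,-.154,.09],.61),([.59,-.154,.09],.5),([.585,-.154,.12],.5),([.585,-.154,.12],.4)):
    M=pose(th+np.pi/2,t,th,0)
    for q0 in([.26,.59,.04,2.25,3.4,.33,-1.7],[.5,.6,-.2,2.25,2.8,.33,-1.0],[1.03,.8,-.83,2.25,2.37,.44,-.31]):
        print(X,t,[(round(m,2),q) for m,q in solve(np.array(X),M,1,q0=np.array(q0))])
E
```

```text
turn [-0.003 -0.597 -0.002] cm [  2.69   0.1  -17.94]
[0.59, -0.154, 0.032] 0.61 [(np.float64(0.08), array([ 0.33,  0.59, -0.03,  2.25,  3.49,  0.31, -1.72]))]
[0.59, -0.154, 0.032] 0.61 [(np.float64(0.06), array([ 0.66,  0.63, -0.4 ,  2.24,  2.94,  0.29, -1.06]))]
[0.59, -0.154, 0.032] 0.61 [(np.float64(0.13), array([ 1.03,  0.8 , -0.83,  2.25,  2.37,  0.44, -0.31]))]
[0.59, -0.154, 0.09] 0.61 [(np.float64(0.0), array([ 0.17,  0.45,  0.13,  2.25,  3.92,  0.23, -2.21]))]
[0.59, -0.154, 0.09] 0.61 [(np.float64(0.0), array([ 0.89,  0.56, -0.66,  2.25,  2.39,  0.23, -0.48]))]
[0.59, -0.154, 0.09] 0.61 [(np.float64(0.06), array([ 1.  ,  0.61, -0.8 ,  2.25,  2.22,  0.29, -0.27]))]
[0.59, -0.154, 0.09] 0.5 []
[0.59, -0.154, 0.09] 0.5 [(np.float64(0.0), array([ 0.89,  0.56, -0.71,  2.19,  1.56,  0.23,  0.32]))]
[0.59, -0.154, 0.09] 0.5 [(np.float64(0.16), array([ 1.08,  0.67, -0.95,  2.18,  1.59,  0.39,  0.36]))]
[0.585, -0.154, 0.12] 0.5 []
[0.585, -0.154, 0.12] 0.5 [(np.float64(0.1), array([ 1.07,  0.56, -0.93,  2.19,  1.38,  0.33,  0.52]))]
[0.585, -0.154, 0.12] 0.5 [(np.float64(0.2), array([ 1.22,  0.71, -1.16,  2.18,  1.49,  0.51,  0.49]))]
[0.585, -0.154, 0.12] 0.4 []
[0.585, -0.154, 0.12] 0.4 [(np.float64(0.28), array([ 1.21,  0.75, -1.21,  2.1 ,  1.28,  0.65,  0.69]))]
[0.585, -0.154, 0.12] 0.4 [(np.float64(0.19), array([ 1.26,  0.86, -1.31,  2.1 ,  1.36,  0.77,  0.66]))]
```

```bash
cat > sim.py <<'E'
from ik import *
def jac(q):
    J=np.zeros((6,7));x0,M0=fk(q,p,S)
    for i in range(7):
        d=q.copy();d[i]+=1e-5;x,M=fk(d,p,S);J[:3,i]=(x-x0)/1e-5;J[3:,i]=(M*M0.inv()).as_rotvec()/1e-5
    return J
lo0=lo-.04;hi0=hi+.04
def run(q,X,M,n=40,w=1.0,W=np.ones(7)):
    "min-norm local IK along straight line; lam damping; limits clipped"
    q=np.array(q,float);x0,M0=fk(q,p,S);rv=(M0.inv()*M).as_rotvec()
    for k in range(1,n+1):
        xt=x0+(X-x0)*k/n;Mt=M0*R.from_rotvec(rv*k/n)
        for _ in range(2):
            x,m=fk(q,p,S);e=np.r_[xt-x,w*(Mt*m.inv()).as_rotvec()];J=jac(q);J[3:]*=w
            free=np.ones(7,bool)
            for _ in range(4):
                dq=np.zeros(7);Jf=J[:,free];dq[free]=Jf.T@np.linalg.solve(Jf@Jf.T+1e-5*np.eye(6),e)
                bad=((q+dq<lo0)|(q+dq>hi0))&free
                if not bad.any():break
                free&=~bad
            q=np.clip(q+dq,lo0,hi0)
    return q
def eul(o): return R.from_euler('xyz',o)
E
python3 - <<'E'
from sim import *
def t(q,X,o,ref,via=[]):
    for v in via: q=run(q,*v)
    q=run(q,np.array(X),eul(o));x,_=fk(q,p,S);print(q.round(2),ref,(x-X).round(3))
t([.21,.22,.24,1.56,-.06,1.35,1.86],[.562,.2007,.3875],[3.139,.003,1.556],"ref -.46 .27 .09 1.51 -.02 1.36 -.39")
t([-.54,.33,.09,1.40,-.03,1.41,-.67],[.48513,-.14118,.40012],[-3.1414,-.0048,-.0394],"ref -.21 .08 .48 1.72 -.04 1.35 -1.34")
t([-.21,.08,.48,1.72,-.04,1.35,-1.34],[.53732,-.11562,.19761],[-3.0881,-.5949,-.081],"ref -.26 .13 .56 2.35 -1.15 .25 -.3")
t([-.886,.5019,-.427,1.5515,.2208,1.1383,-.21],[.3646,.2591,.3821],[3.1416,0,2.97],"ref -.36 -.01 -.31 1.84 0 1.31 .73")
t([-.36,-.01,-.31,1.84,0,1.31,.73],[.49326,-.1733,.25126],[3.141,-.004,2.968],"ref .13 .24 .19 1.87 -.05 1.04 1.73")
E
```

```text
[-0.46  0.27  0.09  1.51 -0.02  1.36 -0.39] ref -.46 .27 .09 1.51 -.02 1.36 -.39 [-0. -0. -0.]
[-0.21  0.08  0.48  1.72 -0.04  1.35 -1.34] ref -.21 .08 .48 1.72 -.04 1.35 -1.34 [-0.  0. -0.]
[-0.01  0.12  0.29  2.35 -1.1   0.21 -0.34] ref -.26 .13 .56 2.35 -1.15 .25 -.3 [ 0. -0.  0.]
[-0.37 -0.01 -0.31  1.85 -0.    1.31  0.72] ref -.36 -.01 -.31 1.84 0 1.31 .73 [-0. -0. -0.]
[ 0.16  0.24  0.15  1.87 -0.04  1.04  1.72] ref .13 .24 .19 1.87 -.05 1.04 1.73 [-0.  0. -0.]
```

```bash
cat > srch.py <<'E'
from sim import *
from workcell import ctrl
import time
q0=ctrl.read_state()["joints"];th=-.095;g=np.random.default_rng(1)
T=np.array([.59,-.154,.032]);P=np.array([.58,-.153,.09])
up=run(q0,np.array([.5,-.15,.36]),pose(th+np.pi/2,0,th,np.pi),12);print("up",up.round(2))
res=[];t0=time.time()
while time.time()-t0<200:
    q=up;vs=[]
    try:
        for _ in range(g.integers(1,3)):
            X=np.array([g.uniform(.4,.65),g.uniform(-.4,.1),g.uniform(.36,.5)]);a=(g.uniform(-3,3),g.uniform(0,.6),g.uniform(-3.1,3.1))
            q=run(q,X,pose(a[0],a[1],a[2],0),10);x,m=fk(q,p,S)
            if np.linalg.norm(x-X)>.003: raise ValueError
            vs.append((X.round(3).tolist(),np.round(a,2).tolist()))
        _,m=fk(q,p,S)
        k=min((0,np.pi),key=lambda k:np.linalg.norm((m.inv()*pose(th+np.pi/2,.5,th,k)).as_rotvec()))
        q=run(q,np.array([.56,-.152,.3]),pose(th+np.pi/2,0.1,th,k),10);qa=q
        q=run(q,P,pose(th+np.pi/2,.55,th,k),12);qb=q
        q=run(q,T,pose(th+np.pi/2,.61,th,k),8)
        e=np.abs(err(q,T,pose(th+np.pi/2,.61,th,k))).max()
        mg=min((q-lo0).min(),(hi0-q).min());eb=np.abs(err(qb,P,pose(th+np.pi/2,.55,th,k))).max()
        res.append((e+eb-.02*mg,e,eb,mg,k,vs,qa.round(2).tolist(),qb.round(2).tolist(),q.round(2).tolist()))
    except Exception: pass
res.sort(key=lambda r:r[0]);print(len(res))
for r in res[:6]: print(r)
E
python3 srch.py
```

```text
up [-0.49  0.18  0.84  1.74 -0.14  1.28 -1.28]
1643
(np.float64(-0.0034276054628159616), np.float64(2.7076476002974026e-07), np.float64(6.707229320027097e-05), np.float64(0.1747474260388131), 0, [([0.576, -0.011, 0.473], [1.28, 0.18, -1.27]), ([0.409, -0.375, 0.443], [1.89, 0.21, 2.14])], [0.77, 0.28, -0.65, 1.75, 0.19, 1.07, 1.53], [1.02, 0.6, -0.84, 2.24, 1.89, 0.29, 0.05], [1.11, 0.87, -0.93, 2.25, 2.28, 0.51, -0.16])
(np.float64(-0.0034170732158374274), np.float64(2.6688636231564367e-07), np.float64(7.767225857527316e-05), np.float64(0.1747506180387508), 0, [([0.413, 0.073, 0.445], [1.33, 0.54, 1.08]), ([0.461, -0.242, 0.475], [2.68, 0.35, -2.46])], [1.17, 0.5, -1.26, 1.74, 0.53, 1.18, 1.25], [1.02, 0.6, -0.84, 2.24, 1.88, 0.29, 0.06], [1.11, 0.87, -0.94, 2.25, 2.28, 0.51, -0.16])
(np.float64(-0.0033924516376083558), np.float64(2.85230773305889e-07), np.float64(0.00010202171001874594), np.float64(0.17473792892002038), 0, [([0.508, -0.334, 0.432], [1.18, 0.16, 1.54]), ([0.618, -0.023, 0.401], [2.65, 0.27, 0.58])], [0.88, 0.32, -0.8, 1.75, 0.25, 1.08, 1.48], [0.99, 0.58, -0.8, 2.24
[... 440 characters left out ...]
)
(np.float64(-0.0033544567738274765), np.float64(3.077859996591936e-07), np.float64(0.0001401336148832144), np.float64(0.1747449087355175), 0, [([0.428, -0.267, 0.385], [0.91, 0.59, -0.54])], [0.61, 0.26, -0.46, 1.76, 0.12, 1.06, 1.59], [0.93, 0.55, -0.73, 2.24, 1.96, 0.22, -0.05], [1.06, 0.83, -0.88, 2.25, 2.33, 0.47, -0.24])
(np.float64(-0.0033428587553038613), np.float64(2.9729603304162744e-07), np.float64(0.00015157027796744438), np.float64(0.17473631646521737), 0, [([0.423, -0.298, 0.5], [0.43, 0.59, 1.58]), ([0.49, -0.077, 0.467], [3.0, 0.48, -2.35])], [0.95, 0.34, -0.89, 1.75, 0.3, 1.09, 1.44], [0.96, 0.57, -0.76, 2.24, 1.93, 0.24, -0.01], [1.08, 0.85, -0.9, 2.25, 2.31, 0.49, -0.21])
```

```bash
cat >> h.py <<'E'
def tok(X,yaw,tilt,ty,k=0):
    from ik import pose
    s=ctrl.read_state();C=R.from_euler('xyz',s["orientation"])
    print("j",s["joints"].round(2),"turn",(C.inv()*pose(yaw,tilt,ty,k)).as_rotvec().round(3),"cm",(C.inv().apply(np.array(X)-s["tool_pos"])*100).round(2))
E
python3 -c "
from h import *
tok([.5,-.15,.36],-.095+np.pi/2,0,0,np.pi)"
```

```text
j [-0.01  0.27  0.32  2.26 -1.41  0.19 -0.04] turn [-0.003 -0.597 -0.002] cm [  4.37   0.09 -20.42]
```

Emit:
drive_tool(moves=[0,-0.12,0,0.9,0,-4,-1,0,-0.24,0,1.8,0,-8,-1,0,-0.36,0,2.7,0,-12,-1,0,-0.48,0,3.6,0,-16,-1,-0.003,-0.597,0,4.4,0.1,-20.4,-1,-0.003,-0.597,0,4.4,0.1,-20.4,-1,-0.003,-0.597,0,4.4,0.1,-20.4,-1])

```text
t: 11.9
tool_pos: [0.5042, -0.1475, 0.3541]
orientation: [-3.133, -0.034, -0.091]
wrist_force: [1.7, -0.3, -1.6]
grip_width: 1.0
```

```bash
python3 -c "
from h import *
tok([.576,-.011,.473],1.28,.18,-1.27)"
```

```text
j [-0.51  0.17  0.86  1.78 -0.15  1.23 -1.28] turn [-0.077 -0.251 -2.926] cm [  6.32 -14.34 -11.56]
```

Emit:
drive_tool(moves=[-0.004,-0.013,-0.146,0.3,-0.7,-0.6,-1,-0.008,-0.025,-0.293,0.6,-1.4,-1.2,-1,-0.012,-0.038,-0.439,0.9,-2.1,-1.7,-1,-0.016,-0.05,-0.585,1.3,-2.9,-2.3,-1,-0.019,-0.063,-0.731,1.6,-3.6,-2.9,-1,-0.023,-0.075,-0.878,1.9,-4.3,-3.5,-1,-0.027,-0.088,-1.024,2.2,-5,-4,-1,-0.031,-0.1,-1.17,2.5,-5.7,-4.6,-1,-0.035,-0.113,-1.317,2.8,-6.4,-5.2,-1,-0.039,-0.125,-1.463,3.2,-7.2,-5.8,-1])

```text
t: 12.9
tool_pos: [0.5413, -0.0786, 0.4116]
orientation: [-3.128, 0.096, 1.38]
wrist_force: [0.5, -0.1, -0.1]
grip_width: 1.001
```

```bash
python3 -c "
from h import *
tok([.576,-.011,.473],1.28,.18,-1.27)"
```

```text
j [-0.48  0.2   0.62  1.59 -0.02  1.41 -0.06] turn [-0.034 -0.123 -1.457] cm [ 6.67  2.03 -6.84]
```

Emit:
drive_tool(moves=[-0.003,-0.012,-0.146,0.7,0.2,-0.7,-1,-0.007,-0.025,-0.291,1.3,0.4,-1.4,-1,-0.01,-0.037,-0.437,2,0.6,-2.1,-1,-0.014,-0.049,-0.583,2.7,0.8,-2.7,-1,-0.017,-0.062,-0.729,3.3,1,-3.4,-1,-0.02,-0.074,-0.874,4,1.2,-4.1,-1,-0.024,-0.086,-1.02,4.7,1.4,-4.8,-1,-0.027,-0.098,-1.166,5.3,1.6,-5.5,-1,-0.031,-0.111,-1.311,6,1.8,-6.2,-1,-0.034,-0.123,-1.457,6.7,2,-6.8,-1])

```text
t: 13.9
tool_pos: [0.5761, -0.0108, 0.4727]
orientation: [-2.992, 0.101, 2.851]
wrist_force: [-0.2, -0.4, -0.3]
grip_width: 1.0
```

```bash
python3 -c "
from h import *
tok([.409,-.375,.443],1.89,.21,2.14)"
```

```text
j [-0.47  0.18  0.41  1.47  0.1   1.47  1.19] turn [-0.356  0.166 -0.609] cm [  5.86 -38.89   8.27]
```

Emit:
drive_tool(moves=[-0.04,0.018,-0.068,0.65,-4.3,0.9,-1,-0.079,0.037,-0.135,1.3,-8.6,1.8,-1,-0.119,0.055,-0.203,1.95,-13,2.8,-1,-0.158,0.074,-0.271,2.6,-17.3,3.7,-1,-0.198,0.092,-0.338,3.3,-21.6,4.6,-1,-0.237,0.111,-0.406,3.9,-25.9,5.5,-1,-0.277,0.129,-0.474,4.6,-30.3,6.4,-1,-0.316,0.148,-0.541,5.2,-34.6,7.4,-1,-0.356,0.166,-0.609,5.9,-38.9,8.3,-1,-0.356,0.166,-0.609,5.9,-38.9,8.3,-1])

```text
t: 14.9
tool_pos: [0.4171, -0.3548, 0.4381]
orientation: [2.953, -0.067, -2.857]
wrist_force: [0.5, 0.8, -0.7]
grip_width: 1.0
```

```bash
python3 -c "
from h import *
tok([.56,-.152,.3],-.095+np.pi/2,.1,-.095)
from sim import *
th=-.095
def go(q):
  for X,t in (([.56,-.152,.3],.1),([.58,-.153,.09],.55),([.59,-.154,.032],.61)):
    q=run(q,np.array(X),pose(th+np.pi/2,t,th,0),12);print(q.round(2))
go(ctrl.read_state()['joints'])"
```

```text
j [ 0.61  0.29  0.1   1.39 -0.08  1.66  2.56] turn [ 0.192 -0.201  0.363] cm [-20.29  12.84  15.15]
[ 0.23  0.23 -0.01  1.77 -0.01  1.05  1.7 ]
[ 0.36  0.31 -0.12  2.13 -0.17  0.22  1.88]
[ 0.38  0.37 -0.14  2.06 -0.16  0.22  1.88]
```

```bash
cat > srch2.py <<'E'
from sim import *
from workcell import ctrl
import time
q0=ctrl.read_state()["joints"];th=-.095;g=np.random.default_rng(2)
T=np.array([.59,-.154,.032]);P=np.array([.58,-.153,.09])
res=[];t0=time.time();mgn=lambda q:min((q-lo0).min(),(hi0-q).min())
while time.time()-t0<240:
    q=q0;vs=[];ok=True
    for _ in range(g.integers(1,4)):
        X=np.array([g.uniform(.4,.65),g.uniform(-.4,.1),g.uniform(.36,.5)]);a=(th+np.pi/2+g.uniform(-1.5,1.2),g.uniform(0,.6),g.uniform(-3.1,3.1))
        _,m=fk(q,p,S);M=pose(a[0],a[1],a[2],0);rot=np.linalg.norm((m.inv()*M).as_rotvec())
        if rot>2: ok=False;break
        q=run(q,X,M,12)
        if np.abs(err(q,X,M)).max()>.003 or mgn(q)<.1: ok=False;break
        vs.append((X.round(3).tolist(),np.round(a,2).tolist(),round(rot,1),q.round(2).tolist()))
    if not ok: continue
    q=run(q,np.array([.56,-.152,.3]),pose(th+np.pi/2,0.1,th,0),12);qa=q
    if q[2]>-.4: continue
    q=run(q,P,pose(th+np.pi/2,.55,th,0),12);qb=q
    q=run(q,T,pose(th+np.pi/2,.61,th,0),8)
    e=np.abs(err(q,T,pose(th+np.pi/2,.61,th,0))).max();eb=np.abs(err(qb,P,pose(th+np.pi/2,.55,th,0))).max()
    res.append((e+eb-.02*min(mgn(q),mgn(qb))+.002*sum(v[2] for v in vs)+.003*len(vs),vs,qa.round(2).tolist(),qb.round(2).tolist(),q.round(2).tolist(),e,eb))
res.sort(key=lambda r:r[0]);print(len(res))
for r in res[:5]: print(r)
E
python3 srch2.py
```

```text
19
(np.float64(0.008584288236746325), [([0.491, 0.069, 0.442], [1.95, 0.59, -0.75], np.float64(0.8), [0.12, -0.12, -0.67, 1.94, 0.54, 1.18, 1.13]), ([0.616, -0.102, 0.383], [0.48, 0.55, -2.4], np.float64(1.5), [0.14, 0.66, -0.4, 1.09, 0.53, 1.91, 0.25])], [0.81, 0.29, -0.7, 1.75, 0.21, 1.07, 1.51], [1.03, 0.61, -0.84, 2.24, 1.88, 0.29, 0.06], [1.11, 0.87, -0.94, 2.25, 2.28, 0.51, -0.15], np.float64(2.661516141644338e-07), np.float64(6.605543902402089e-05))
(np.float64(0.009481911325282501), [([0.502, -0.062, 0.432], [0.47, 0.54, -0.76], np.float64(1.5), [0.37, -0.18, -0.54, 2.0, 0.39, 1.01, 0.18]), ([0.613, -0.068, 0.488], [0.74, 0.06, -0.74], np.float64(0.5), [0.38, 0.28, -0.45, 1.31, 0.17, 1.54, 0.68])], [0.65, 0.26, -0.51, 1.76, 0.14, 1.06, 1.58], [0.94, 0.56, -0.73, 2.24, 1.95, 0.23, -0.04], [1.07, 0.83, -0.88, 2.25, 2.32, 0.47, -0.23], np.float64(3.0512786738934317e-07), np.float64(0.0002173104635209977))
(np.float64(0.009698382045503029), [([0.564, -0.057, 0.434], [0.78, 0.58, -0.62], np.float64(1.3), [0.27, -0.1, -0.44, 1.96, 0.47, 0.91, 0.4]), ([0.596, -0.377, 0.476], [0.27, 
[... 504 characters left out ...]
 -1.37, 1.49, 0.97, 1.84, 2.45])], [1.21, 0.58, -1.37, 1.73, 0.63, 1.23, 1.18], [1.02, 0.6, -0.84, 2.24, 1.89, 0.29, 0.05], [1.11, 0.87, -0.93, 2.25, 2.28, 0.51, -0.16], np.float64(2.7034925945135235e-07), np.float64(7.54488843675849e-05))
(np.float64(0.010780839922836469), [([0.459, 0.059, 0.423], [2.03, 0.58, -0.91], np.float64(0.8), [0.08, -0.11, -0.66, 1.97, 0.54, 1.26, 1.23]), ([0.516, -0.066, 0.381], [0.3, 0.22, -1.58], np.float64(1.7), [0.3, 0.14, -0.43, 1.72, 0.29, 1.34, 0.09])], [0.62, 0.26, -0.47, 1.76, 0.12, 1.06, 1.59], [0.91, 0.54, -0.7, 2.24, 1.98, 0.21, -0.08], [1.05, 0.82, -0.86, 2.25, 2.34, 0.46, -0.26], np.float64(3.1433871708341776e-07), np.float64(0.00010896710448901614))
```

```bash
cat > rows.py <<'E'
import sys
from h import *
from ik import pose
# usage: rows.py x y z yaw tilt heading n [k]: proportional rows (for copying)
a=list(map(float,sys.argv[1:8]));n=int(a[6]);k=float(sys.argv[8]) if len(sys.argv)>8 else 0
s=ctrl.read_state();C=R.from_euler('xyz',s["orientation"])
v=(C.inv()*pose(a[3],a[4],a[5],k)).as_rotvec();d=C.inv().apply(np.array(a[:3])-s["tool_pos"])*100
print(s["joints"].round(2))
for i in range(1,n+1): print(*(v*i/n).round(3),*(d*i/n).round(1),sep=", ")
E
python3 rows.py .491 .069 .442 1.95 .59 -.75 10
```

```text
[ 0.61  0.29  0.1   1.39 -0.08  1.66  2.56]
0.07, -0.036, -0.004, -1.9, 3.8, 0.6
0.14, -0.073, -0.007, -3.8, 7.6, 1.1
0.209, -0.109, -0.011, -5.7, 11.5, 1.7
0.279, -0.146, -0.014, -7.6, 15.3, 2.2
0.349, -0.182, -0.018, -9.5, 19.1, 2.8
0.419, -0.219, -0.022, -11.3, 22.9, 3.4
0.489, -0.255, -0.025, -13.2, 26.8, 3.9
0.558, -0.291, -0.029, -15.1, 30.6, 4.5
0.628, -0.328, -0.032, -17.0, 34.4, 5.0
0.698, -0.364, -0.036, -18.9, 38.2, 5.6
```

Emit:
drive_tool(moves=[0.07,-0.036,-0.004,-1.9,3.8,0.6,-1,0.14,-0.073,-0.007,-3.8,7.6,1.1,-1,0.21,-0.109,-0.011,-5.7,11.5,1.7,-1,0.28,-0.146,-0.014,-7.6,15.3,2.2,-1,0.35,-0.182,-0.018,-9.5,19.1,2.8,-1,0.42,-0.219,-0.022,-11.3,22.9,3.4,-1,0.49,-0.255,-0.025,-13.2,26.8,3.9,-1,0.56,-0.291,-0.029,-15.1,30.6,4.5,-1,0.63,-0.328,-0.032,-17,34.4,5,-1,0.7,-0.364,-0.036,-18.9,38.2,5.6,-1])

```text
t: 15.9
tool_pos: [0.4909, 0.0704, 0.4439]
orientation: [-2.607, 0.285, -2.76]
wrist_force: [1.3, -1.0, -0.8]
grip_width: 0.999
```

```bash
python3 rows.py .616 -.102 .383 .48 .55 -2.4 10
```

```text
[ 0.11 -0.11 -0.64  1.91  0.55  1.18  1.16]
0.032, 0.082, 0.119, -0.3, -1.4, 1.7
0.064, 0.164, 0.237, -0.7, -2.8, 3.4
0.096, 0.246, 0.356, -1.0, -4.2, 5.0
0.127, 0.327, 0.474, -1.3, -5.6, 6.7
0.159, 0.409, 0.593, -1.6, -7.0, 8.4
0.191, 0.491, 0.711, -2.0, -8.4, 10.1
0.223, 0.573, 0.83, -2.3, -9.8, 11.8
0.255, 0.655, 0.948, -2.6, -11.2, 13.5
0.287, 0.737, 1.067, -2.9, -12.6, 15.1
0.319, 0.819, 1.185, -3.3, -14.0, 16.8
```

```bash
python3 - <<'E'
from sim import *
from workcell import ctrl
th=-.095
q0=ctrl.read_state()['joints']
for vias in ([],[([.616,-.102,.383],(.48,.55,-2.4))],[([.53,-.05,.4],(th+np.pi/2,0,th))]):
    q=q0
    for X,a in vias: q=run(q,np.array(X),pose(*a,0),20)
    for X,t in (([.56,-.152,.3],.1),([.58,-.153,.09],.55),([.59,-.154,.032],.61)):
        q=run(q,np.array(X),pose(th+np.pi/2,t,th,0),20);print(q.round(2))
    print()
E
python3 rows.py .56 -.152 .3 1.4758 .1 -.095 8
```

```text
[ 0.47  0.24 -0.29  1.76  0.07  1.05  1.64]
[ 0.99  0.58 -0.8   2.24  1.91  0.26  0.02]
[ 1.09  0.86 -0.91  2.25  2.3   0.5  -0.19]

[ 0.77  0.29 -0.66  1.75  0.19  1.07  1.53]
[ 0.97  0.57 -0.77  2.24  1.93  0.25 -0.01]
[ 1.08  0.85 -0.9   2.25  2.31  0.49 -0.21]

[ 0.48  0.24 -0.3   1.76  0.07  1.05  1.63]
[ 0.96  0.57 -0.76  2.24  1.93  0.24 -0.02]
[ 1.08  0.84 -0.89  2.25  2.31  0.48 -0.21]

[ 0.11 -0.11 -0.64  1.91  0.55  1.18  1.16]
-0.054, 0.038, 0.051, 0.7, -1.6, 2.9
-0.108, 0.075, 0.102, 1.5, -3.3, 5.8
-0.162, 0.113, 0.152, 2.2, -4.9, 8.7
-0.216, 0.151, 0.203, 2.9, -6.6, 11.6
-0.27, 0.188, 0.254, 3.7, -8.2, 14.5
-0.324, 0.226, 0.305, 4.4, -9.9, 17.4
-0.378, 0.264, 0.356, 5.1, -11.5, 20.4
-0.432, 0.301, 0.406, 5.8, -13.2, 23.3
```

Direct works in the model; go straight.

Emit:
drive_tool(moves=[-0.054,0.038,0.051,0.7,-1.6,2.9,-1,-0.108,0.075,0.102,1.5,-3.3,5.8,-1,-0.162,0.113,0.152,2.2,-4.9,8.7,-1,-0.216,0.151,0.203,2.9,-6.6,11.6,-1,-0.27,0.188,0.254,3.7,-8.2,14.5,-1,-0.324,0.226,0.305,4.4,-9.9,17.4,-1,-0.378,0.264,0.356,5.1,-11.5,20.4,-1,-0.432,0.301,0.406,5.8,-13.2,23.3,-1])

```text
t: 16.7
tool_pos: [0.5601, -0.1542, 0.2973]
orientation: [3.14, 0.093, 3.045]
wrist_force: [1.0, 0.3, -0.0]
grip_width: 1.003
```

```bash
python3 rows.py .58 -.153 .09 1.4758 .55 -.095 10
```

```text
[ 0.46  0.25 -0.27  1.75  0.06  1.06  1.64]
0.0, -0.046, -0.0, -0.0, 0.0, 2.1
0.0, -0.091, -0.0, -0.0, 0.1, 4.2
0.0, -0.137, -0.001, -0.0, 0.1, 6.2
0.001, -0.183, -0.001, -0.0, 0.1, 8.3
0.001, -0.229, -0.001, -0.0, 0.1, 10.4
0.001, -0.274, -0.001, -0.0, 0.2, 12.5
0.001, -0.32, -0.001, -0.0, 0.2, 14.6
0.001, -0.366, -0.002, -0.0, 0.2, 16.7
0.001, -0.411, -0.002, -0.0, 0.2, 18.7
0.001, -0.457, -0.002, -0.0, 0.3, 20.8
```

Emit:
drive_tool(moves=[0,-0.057,0,0,0,2.6,-1,0,-0.114,0,0,0,5.2,-1,0,-0.171,0,0,0.1,7.8,-1,0,-0.228,0,0,0.1,10.4,-1,0,-0.286,0,0,0.2,13,-1,0,-0.343,0,0,0.2,15.6,-1,0,-0.4,0,0,0.2,18.2,-1,0.001,-0.457,-0.002,0,0.3,20.8,-1,0.001,-0.457,-0.002,0,0.3,20.8,-1,0.001,-0.457,-0.002,0,0.3,20.8,-1])

```text
t: 17.7
tool_pos: [0.5524, -0.1691, 0.0949]
orientation: [-3.081, 0.411, 3.06]
wrist_force: [-0.4, -0.0, -0.6]
grip_width: 1.003
```

```bash
python3 rows.py .5905 -.154 .032 1.4758 .61 -.095 5
```

```text
[ 0.72  0.44 -0.53  2.19  0.97  0.25  0.84]
-0.011, -0.04, 0.004, -0.2, 0.4, 1.4
-0.021, -0.079, 0.007, -0.3, 0.9, 2.8
-0.032, -0.119, 0.011, -0.5, 1.3, 4.3
-0.043, -0.159, 0.014, -0.7, 1.8, 5.7
-0.053, -0.199, 0.018, -0.9, 2.2, 7.1
```

```bash
python3 rows.py .578 -.153 .09 1.4758 .55 -.095 1
```

```text
[ 0.72  0.44 -0.53  2.19  0.97  0.25  0.84]
-0.054, -0.139, 0.016, -2.0, 1.9, 1.3
```

Emit:
drive_tool(moves=[-0.018,-0.046,0.005,-0.7,0.6,0.4,-1,-0.036,-0.093,0.011,-1.3,1.3,0.9,-1,-0.054,-0.139,0.016,-2,1.9,1.3,-1,-0.054,-0.139,0.016,-2,1.9,1.3,-1,-0.054,-0.139,0.016,-2,1.9,1.3,-1,-0.054,-0.139,0.016,-2,1.9,1.3,-1,-0.054,-0.139,0.016,-2,1.9,1.3,-1,-0.054,-0.139,0.016,-2,1.9,1.3,-1])

```text
t: 18.5
tool_pos: [0.5782, -0.1538, 0.0902]
orientation: [3.14, 0.55, 3.044]
wrist_force: [-0.5, 0.4, 0.0]
grip_width: 1.003
```

```bash
python3 rows.py .5905 -.154 .032 1.4758 .61 -.095 5
```

```text
[ 0.89  0.53 -0.72  2.23  1.87  0.23 -0.01]
0.0, -0.012, -0.0, 0.4, 0.0, 1.1
0.0, -0.024, -0.001, 0.8, 0.0, 2.2
0.0, -0.036, -0.001, 1.2, 0.1, 3.4
0.0, -0.048, -0.002, 1.6, 0.1, 4.5
0.0, -0.06, -0.002, 2.0, 0.1, 5.6
```

Emit:
drive_tool(moves=[0,-0.012,0,0.4,0,1.1,-1,0,-0.024,0,0.8,0,2.2,-1,0,-0.036,0,1.2,0.1,3.4,-1,0,-0.048,0,1.6,0.1,4.5,-1,0,-0.06,0,2,0.1,5.6,-1,0,-0.06,0,2,0.1,5.6,1,0,-0.06,0,2,0.1,5.6,1,0,-0.06,0,2,0.1,5.6,1,0,-0.06,0,2,0.1,5.6,1,0,-0.06,0,2,0.1,5.6,1], grip_force=80)

```text
t: 19.5
tool_pos: [0.5907, -0.1538, 0.0325]
orientation: [3.139, 0.611, 3.044]
wrist_force: [-1.0, 1.4, 2.2]
grip_width: 0.212
```

Emit:
drive_tool(moves=[0,0,0,0,0,0,1,0,0,0,0,0,0,1,0,0,0,0,0,0,1])

```text
t: 19.8
tool_pos: [0.5907, -0.1538, 0.0324]
orientation: [3.138, 0.611, 3.043]
wrist_force: [-3.8, 2.2, 6.4]
grip_width: 0.213
```

```bash
python3 - <<'E'
from sim import *
from workcell import ctrl
s=ctrl.read_state();q=s['joints'];print(q.round(2),s['tool_pos']);th=-.095
u=np.array([np.cos(th),np.sin(th),0])
for d,t in((.03,.6),(.05,.6),(.07,.55),(.08,.5)):
    X=s['tool_pos']-d*u;X[2]+=.003;M=pose(th+np.pi/2,t,th,0);qq=run(q,X,M,20);print(d,t,qq.round(2),np.abs(err(qq,X,M)).max().round(4))
E
```

```text
[ 1.02  0.81 -0.89  2.24  2.28  0.48 -0.24] [ 0.59068582 -0.15382633  0.03239487]
0.03 0.6 [ 1.11  0.81 -0.9   2.3   2.35  0.48 -0.26] 0.0
0.05 0.6 [ 1.15  0.81 -0.92  2.35  2.38  0.5  -0.28] 0.0
0.07 0.55 [ 1.12  0.74 -0.88  2.36  2.3   0.44 -0.24] 0.0
0.08 0.5 [ 1.07  0.68 -0.83  2.35  2.18  0.37 -0.18] 0.0
```

Emit:
drive_tool(moves=[0,0,0,0.4,0,-0.7,1,0,0,0,1.2,0,-1.2,1,0,0,0,2,0,-1.8,1,0,0,0,2.8,0,-2.3,1,0,0,0,3.6,0,-2.9,1,0,0,0,4.4,0,-3.4,1,0,0,0,5.2,0,-4,1,0,0,0,5.2,0,-4,1])

```text
t: 20.6
tool_pos: [0.5231, -0.1474, 0.034]
orientation: [3.137, 0.608, 3.041]
wrist_force: [-0.2, -0.3, -4.3]
grip_width: 0.214
```

```bash
python3 - <<'E'
from sim import *
from workcell import ctrl
s=ctrl.read_state();q=s['joints'];print(q.round(2),s['tool_pos'],s['orientation']);th=-.095
for X,t in(([.53,-.149,.09],.5),([.53,-.149,.12],.0),([.47,-.144,.12],.0)):
    X=np.array(X);M=pose(th+np.pi/2,t,th,0);q=run(q,X,M,20);print(q.round(2),np.abs(err(q,X,M)).max().round(4))
E
```

```text
[ 1.14  0.8  -0.95  2.39  2.38  0.54 -0.32] [ 0.52306768 -0.14743949  0.03399561] [3.13694038 0.60807557 3.0413327 ]
[ 1.    0.5  -0.76  2.32  1.8   0.21  0.1 ] 0.0
[ 1.    0.7  -1.03  1.89  0.72  0.98  1.11] 0.0
[ 1.1   0.61 -1.07  2.03  0.69  0.92  1.12] 0.0
```

Emit:
drive_tool(moves=[0,0,0,-0.5,0,0.8,1,0,0,0,-0.5,0,0.8,-1,0,0,0,-0.5,0,0.8,-1,0,0,0,-0.5,0,0.8,-1,0,0,0,-0.5,0,0.8,-1,0,0,0,-0.5,0,-1,-1,0,0,0,-0.5,0,-3,-1,0,0.05,0,-1,0,-5,-1,0,0.1,0,-1.5,0,-7,-1])

```text
t: 21.5
tool_pos: [0.4968, -0.1467, 0.091]
orientation: [-3.14, 0.518, 3.045]
wrist_force: [-1.6, 0.4, -0.3]
grip_width: 1.002
```

```bash
python3 rows.py .53 -.149 .14 1.4758 0 -.095 1; python3 - <<'E'
from sim import *
from workcell import ctrl
s=ctrl.read_state();q=s['joints'];print(s['tool_pos'],s['orientation']);th=-.095
for X,t in(([.53,-.149,.14],0),):
    X=np.array(X);M=pose(th+np.pi/2,t,th,0);q=run(q,X,M,20);print(q.round(2),np.abs(err(q,X,M)).max().round(4))
E
```

```text
[ 1.07  0.47 -0.87  2.38  1.93  0.24 -0.05]
-0.002, 0.518, -0.002, -5.3, 0.1, -2.6
[ 0.49675045 -0.14666059  0.09096305] [-3.13995914  0.51779663  3.04537221]
[ 1.03  0.68 -1.07  1.87  0.71  1.03  1.12] 0.0
```

Emit:
drive_tool(moves=[0,0.09,0,-0.5,0,-1,-1,0,0.17,0,-1.5,0,-2,-1,0,0.26,0,-2.6,0,-2.6,-1,0,0.34,0,-3.5,0.1,-2.6,-1,0,0.43,0,-4.4,0.1,-2.6,-1,-0.002,0.518,0,-5.3,0.1,-2.6,-1,-0.002,0.518,0,-5.3,0.1,-2.6,-1,-0.002,0.518,0,-5.3,0.1,-2.6,-1,-0.002,0.518,0,-5.3,0.1,-2.6,-1])

```text
t: 22.4
tool_pos: [0.5298, -0.1487, 0.1373]
orientation: [3.141, 0.0, 3.045]
wrist_force: [0.5, 1.2, 0.1]
grip_width: 1.002
```

```bash
python3 - <<'E'
from h import *
s=ctrl.read_state();print(s['tool_pos'],s['orientation'],s['joints'].round(2))
ims=[]
for n,x0,y0,w in(("side",195,140,75),("top",300,165,75)):
    d=ctrl.get_image(n)["frame"];cv2.imwrite(f"pics/{n}4.png",d)
    ims.append(cv2.convertScaleAbs(cv2.resize(d[y0:y0+100,x0:x0+w],None,fx=5,fy=5,interpolation=cv2.INTER_CUBIC),alpha=1.4))
cv2.imwrite("pics/c8.png",np.hstack(ims))
E
```

```text
[ 0.52979549 -0.14870783  0.13732213] [3.14129694e+00 4.18445564e-04 3.04458944e+00] [ 0.97  0.64 -0.99  1.88  0.64  0.98  1.16]
```

View pics/c8.png

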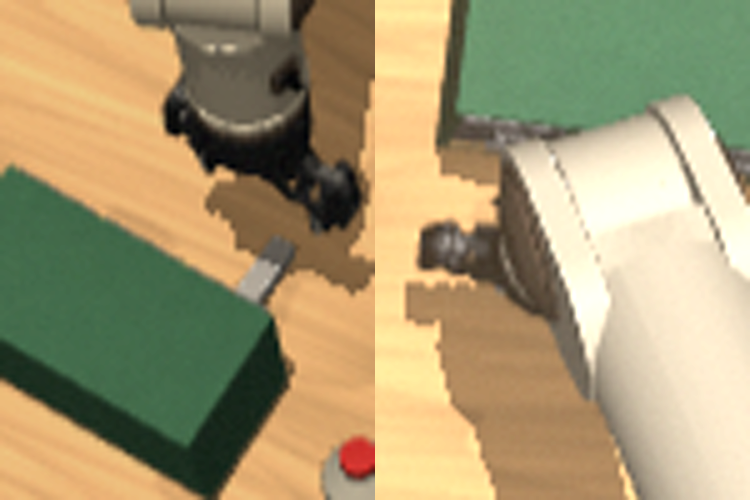

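```bash
python3 - <<'E'
from h import *
for x,y in((283,241),(272,235),(295,248)):
    for z in(.02,.04): print(x,y,z,unproj("side",195+x/5,140+y/5,z).round(4))
print(proj("side",[.506,-.146,.02])*5-[975,700],proj("side",[.506,-.146,.04])*5-[975,700])
d=cv2.imread("pics/side0.png");  # initial near end predicted vs top
print(proj("side",[.573,-.152,.04]))
E
python3 rows.py .53 -.149 .023 1.4758 0 -.095 3
```

```text
283 241 0.02 [ 0.521  -0.1478  0.02  ]
283 241 0.04 [ 0.5273 -0.1433  0.04  ]
272 235 0.02 [ 0.5201 -0.1578  0.02  ]
272 235 0.04 [ 0.5265 -0.1531  0.04  ]
295 248 0.02 [ 0.5223 -0.1368  0.02  ]
295 248 0.04 [ 0.5286 -0.1324  0.04  ]
[293.58462851 225.6890709 ] [292.05649789 216.19469994]
[244.26227354 197.44943731]
[ 0.97  0.64 -0.99  1.88  0.64  0.98  1.16]
-0.001, -0.0, -0.0, -0.1, 0.0, 3.8
-0.001, -0.001, -0.0, -0.1, 0.0, 7.6
-0.002, -0.001, -0.001, -0.2, 0.0, 11.5
```

Emit:
drive_tool(moves=[0,0,0,-1,0,3,-1,0,0,0,-1.5,0,7,-1,0,0,0,-1.5,0,10,-1,0,0,0,-1.5,0,11.4,-1,0,0,0,-1.5,0,11.4,1,0,0,0,-1.5,0,11.4,1,0,0,0,-1.5,0,11.4,1,0,0,0,-1.5,0,11.4,1,0,0,0,-1.5,0,11.4,1,0,0,0,-1.5,0,11.4,1])

```text
t: 23.5
tool_pos: [0.5456, -0.1508, 0.0259]
orientation: [-3.14, 0.001, 3.045]
wrist_force: [-2.1, -0.1, 7.9]
grip_width: 0.206
```

Emit:
drive_tool(moves=[0,0,0,0,0,0,1,0,0,0,0.7,0,-0.3,1,0,0,0,1.7,0,-0.3,1,0,0,0,2.7,0,-0.3,1,0,0,0,3.7,0,-0.3,1,0,0,0,4.7,0,-0.3,1,0,0,0,5.7,0,-0.3,1,0,0,0,6.7,0,-0.3,1,0,0,0,7,0,-0.3,1,0,0,0,7,0,-0.3,1])

```text
t: 24.5
tool_pos: [0.4744, -0.144, 0.0275]
orientation: [-3.141, -0.001, 3.045]
wrist_force: [-0.3, -0.2, -2.9]
grip_width: 0.204
```

Emit:
drive_tool(moves=[0,0,0,0,0,0.5,1,0,0,0,0,0,0.6,-1,0,0,0,0,0,0.6,-1,0,0,0,0,0,0.6,-1,0,0,0,0,0,0.6,-1,0,0,0,-3.4,0,0.6,-1,0,0,0,-3.4,0,0.6,-1,0,0,0,-3.4,0,0.6,-1])

```text
t: 25.3
tool_pos: [0.5093, -0.1469, 0.0214]
orientation: [-3.142, -0.001, 3.045]
wrist_force: [0.5, -0.3, 0.3]
grip_width: 0.999
```

```bash
python3 - <<'E'
from h import *
s=ctrl.read_state();print(s['tool_pos'],s['orientation'])
d=ctrl.get_image("side")["frame"];cv2.imwrite("pics/side5.png",d)
x0,y0=200,130
c=cv2.convertScaleAbs(cv2.resize(d[y0:y0+70,x0:x0+80],None,fx=8,fy=8,interpolation=cv2.INTER_CUBIC),alpha=1.6)
for dx in(-.06,0,.06):
    th=-.095;p=proj("side",[.508+dx*np.cos(th),-.1475+dx*np.sin(th),.02]);cv2.drawMarker(c,tuple(int(v) for v in(p-[x0,y0])*8),(0,0,255),0,10)
cv2.imwrite("pics/c9.png",c)
E
```

```text
[ 0.50929751 -0.14688542  0.02136047] [-3.14153558e+00 -5.23580887e-04  3.04498759e+00]
```

View pics/c9.png

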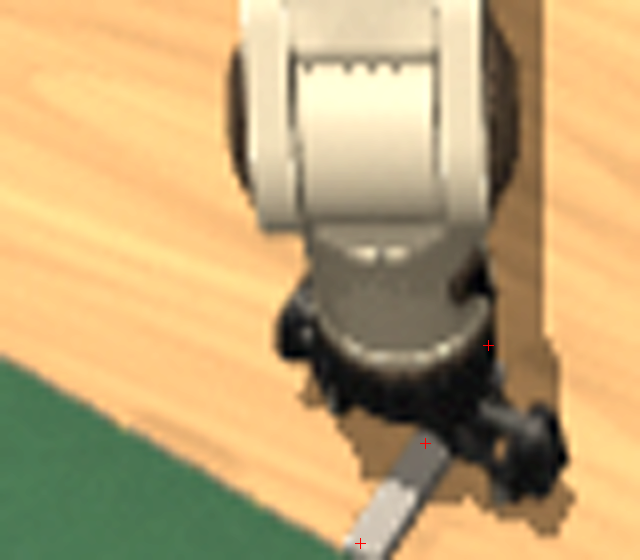

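Emit:
drive_tool(moves=[0,0,0,0,0,0.1,1,0,0,0,0,0,0.1,1,0,0,0,0,0,0.1,1,0,0,0,0,0,0.1,1,0,0,0,0,0,0.1,1,0,0,0,0,0,0.1,1,0,0,0,0,0,-2,1,0,0,0,0,0,-6,1,0,0,0,0,0,-11,1,0,0,0,0,0,-16,1])

```text
t: 26.35
tool_pos: [0.5077, -0.1467, 0.182]
orientation: [3.141, -0.003, 3.046]
wrist_force: [0.9, -1.6, -3.8]
grip_width: 0.201
```

```bash
python3 - <<'E'
from sim import *
from workcell import ctrl
s=ctrl.read_state();q0=s['joints'];print(q0.round(2),s['ft_torque'])
M0=pose(-.209,0,0,0);C=R.from_euler('xyz',s['orientation'])
for k in(0,np.pi):
    M=pose(-.209,0,0,k);q=run(q0,np.array([s['tool_pos'][0],s['tool_pos'][1],.40]),C,6)
    print(k,(C.inv()*M).as_rotvec().round(3))
    for X in([.623,.2545,.4],[.623,.2545,.23]):
        q=run(q,np.array(X),M,30);print(q.round(2),np.abs(err(q,np.array(X),M)).max().round(4))
E
```

```text
[ 1.06  0.55 -1.07  1.9   0.56  1.04  1.22] [-0.14431638 -0.12862912 -0.01323627]
0 [-0.003 -0.003  1.684]
[ 0.08  0.53 -0.81  1.25  0.38  1.51 -0.9 ] 0.0
[ 0.08  0.64 -0.77  1.49  0.46  1.2  -0.97] 0.0
3.141592653589793 [ 0.003 -0.002 -1.458]
[ 0.27  0.74 -1.31  1.24  0.71  1.65  2.04] 0.0
[ 0.29  0.86 -1.23  1.47  0.82  1.38  1.95] 0.0
```

Emit:
drive_tool(moves=[0,0,0,0,0,-5,1,0,0,0,0,0,-10,1,0,0,0,0,0,-15,1,0,0,0,0,0,-20,1,0,0,0,0,0,-22,1,0,0,0,0,0,-22,1])

```text
t: 26.95
tool_pos: [0.5104, -0.1468, 0.4039]
orientation: [-3.139, 0.004, 3.045]
wrist_force: [0.5, 0.0, -3.2]
grip_width: 0.211
```

```bash
python3 rows.py .6231 .2546 .395 -.209 0 0 12
```

```text
[ 1.22  0.34 -1.25  1.61  0.33  1.42  1.41]
0.0, 0.0, 0.14, -0.6, 3.4, 0.1
0.0, 0.001, 0.281, -1.2, 6.8, 0.1
0.0, 0.001, 0.421, -1.8, 10.3, 0.2
0.0, 0.002, 0.561, -2.4, 13.7, 0.3
0.001, 0.002, 0.701, -3.1, 17.1, 0.3
0.001, 0.002, 0.842, -3.7, 20.5, 0.4
0.001, 0.003, 0.982, -4.3, 23.9, 0.5
0.001, 0.003, 1.122, -4.9, 27.4, 0.5
0.001, 0.004, 1.262, -5.5, 30.8, 0.6
0.001, 0.004, 1.403, -6.1, 34.2, 0.7
0.001, 0.004, 1.543, -6.7, 37.6, 0.8
0.001, 0.005, 1.683, -7.3, 41.0, 0.8
```

Emit:
drive_tool(moves=[0,0,0.14,-0.6,3.4,0,1,0,0,0.28,-1.2,6.8,0,1,0,0,0.42,-1.8,10.3,0,1,0,0,0.56,-2.4,13.7,0,1,0,0,0.7,-3.1,17.1,0,1,0,0,0.84,-3.7,20.5,0,1,0,0,0.98,-4.3,23.9,0,1,0,0,1.12,-4.9,27.4,0,1,0,0,1.26,-5.5,30.8,0,1,0,0,1.4,-6.1,34.2,0,1])

```text
t: 27.95
tool_pos: [0.6022, 0.1882, 0.3974]
orientation: [-3.136, 0.002, 1.639]
wrist_force: [0.3, -1.3, -2.4]
grip_width: 0.206
```

```bash
python3 rows.py .6231 .2546 .395 -.209 0 0 3
```

```text
[ 0.26  0.47 -0.89  1.38  0.36  1.47 -0.55]
-0.002, 0.001, 0.093, 2.2, 0.8, 0.1
-0.004, 0.002, 0.185, 4.3, 1.7, 0.1
-0.005, 0.003, 0.278, 6.5, 2.5, 0.2
```

Emit:
drive_tool(moves=[-0.002,0,0.093,2.2,0.8,0,1,-0.004,0,0.185,4.3,1.7,0,1,-0.005,0.003,0.278,6.5,2.5,0.2,1,-0.005,0.003,0.278,6.5,2.5,0.2,1,-0.005,0.003,0.278,6.5,2.5,3,1,-0.005,0.003,0.278,6.5,2.5,7,1,-0.005,0.003,0.278,6.5,2.5,10.5,1,-0.005,0.003,0.278,6.5,2.5,10.5,1,-0.005,0.003,0.278,6.5,2.5,10.5,1])

```text
t: 28.85
tool_pos: [0.6223, 0.253, 0.2947]
orientation: [3.141, -0.001, 1.367]
wrist_force: [-0.5, 0.8, -3.2]
grip_width: 0.203
```

```bash
python3 - <<'E'
from h import *
s=ctrl.read_state();print(s['tool_pos'],s['orientation'],s['wrist_force'])
d=ctrl.get_image("side")["frame"];cv2.imwrite("pics/side6.png",d)
x0,y0=318,193
c=cv2.convertScaleAbs(cv2.resize(d[y0:y0+75,x0:x0+80],None,fx=8,fy=8,interpolation=cv2.INTER_CUBIC),alpha=1.7)
cv2.imwrite("pics/c10.png",c)
th=s['orientation'][2];u=np.array([np.cos(th),np.sin(th)]);v=np.array([u[1],-u[0]])
for a,b in((1,1),(1,-1),(-1,1),(-1,-1)):
    P=s['tool_pos'][:2]+.06*a*u+.01*b*v;print(a,b,((proj("side",[*P,s['tool_pos'][2]])-[x0,y0])*8).round(0))
E
```

```text
[0.62229154 0.25303101 0.29466526] [ 3.14065843e+00 -9.49229160e-04  1.36717996e+00] [-0.45851871  0.81809615 -3.15614098]
1 1 [376. 461.]
1 -1 [405. 418.]
-1 1 [110. 276.]
-1 -1 [140. 235.]
```

View pics/c10.png

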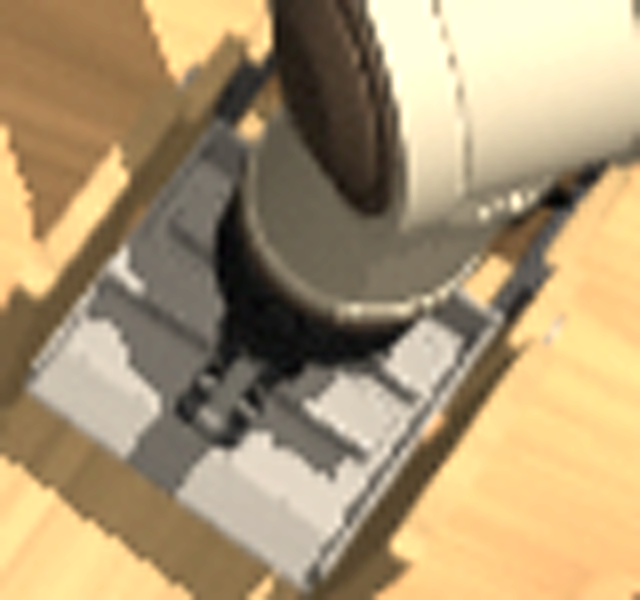

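Emit:
drive_tool(moves=[0,0,0,0.3,0,0,1,0,0,0,0.6,0.05,0,1,0,0,0,0.6,0.05,2,1,0,0,0,0.6,0.05,4,1,0,0,0,0.6,0.05,5.3,1,0,0,0,0.6,0.05,5.9,1,0,0,0,0.6,0.05,6.2,1,0,0,0,0.6,0.05,6.4,1,0,0,0,0.6,0.05,6.4,1])

```text
t: 29.8
tool_pos: [0.6252, 0.2603, 0.2327]
orientation: [3.137, -0.004, 1.367]
wrist_force: [1.0, -0.2, -2.8]
grip_width: 0.208
```

Emit:
drive_tool(moves=[0,0,0,0,0,0.15,1,0,0,0,0,0,0.25,1,0,0,0,0,0,0.25,1])

```text
t: 30.1
tool_pos: [0.6254, 0.2603, 0.2304]
orientation: [3.137, -0.004, 1.367]
wrist_force: [0.1, 0.3, -0.1]
grip_width: 0.207
```

Emit:
drive_tool(moves=[0,0,0,0,0,0.1,1,0,0,0,0,0,0.15,1,0,0,0,0,0,0.15,1])

```text
t: 30.4
tool_pos: [0.6255, 0.2601, 0.2285]
orientation: [3.137, -0.004, 1.367]
wrist_force: [2.2, 0.6, -0.9]
grip_width: 0.203
```

Emit:
drive_tool(moves=[0,0,0,0,0,0,0.3,0,0,0,0,0,0,0.3,0,0,0,0,0,-3,0.3,0,0,0,0,0,-8,0.3,0,0,0,0,0,-13,0.3,0,0,0,0,0,-18,0.3,0,0,0,0,0,-20,0.3,0,0,0,0,0,-20,0.3])

```text
t: 31.2
tool_pos: [0.6245, 0.2612, 0.4329]
orientation: [3.133, -0.007, 1.368]
wrist_force: [0.1, 0.2, 0.3]
grip_width: 0.349
```

```bash
python3 - <<'E'
from h import *
s=ctrl.read_state();print(s['tool_pos'],s['wrist_force'],s['joints'].round(2))
a=cv2.imread("pics/side0.png").astype(int);d=ctrl.get_image("side")["frame"];cv2.imwrite("pics/side7.png",d);d=d.astype(int)
# coarse brightness/saturation map of scale area: tray/bars grey pixels
x0,y0,x1,y1=285,200,400,312
g=d[y0:y1:3,x0:x1:2];sat=g.max(2)-g.min(2);val=g.max(2)
for r in range(g.shape[0]): print(''.join('#' if v<60 else ('o' if s_<28 else '.') for s_,v in zip(sat[r],val[r])))
E
```

```text
[0.62450322 0.26121108 0.43291898] [0.13149367 0.20367552 0.32998389] [ 0.06  0.52 -0.82  1.2   0.38  1.56 -0.89]
...............................####...#o#ooooooooooooooo..
............................o...##...##ooooooooooooooooooo
..............................##.....##oooooooooooooooooo.
.............................##.....####oooooooooooooooo..
...........................###......#####oooooooooooooo#..
...........................#ooo......######ooooooooo.o##..
...........................#..ooo....#########oooo##ooo...
..........................#oo...ooo.#################o....
.........................oooooo...oo#################.....
........................ooooooooo..##oo###.......#.#......
.......................ooooooooooo#ooo####......##........
....................o.ooooooooooo##oooo.oooo...##.........
.....................ooooooooooooo##o##...oooo##..........
....................oooooooooooooooo#oooo...#o#...........
...................ooooooooooooooooooooooo###.#...........
................o....oooooooooooooooooooooo..#............
....................oooooooooooooooooooooo
[... 555 characters left out ...]
...................................................
..........................................................
..........................................................
..........................................................
..........................................................
..........................................................
..........................................................
..........................................................
..........................................................
..........................................................
..........................................................
..........................................................
```

Emit:
drive_tool(moves=[0,0,0,0,-6,-2,-1,0,0,0,0,-12,-2,-1,0,0,0,0,-16,-2,-1,0,0,0,0,-20,-2,-1,0,0,0,0,-24,-2,-1,0,0,0,0,-24,-2,-1])

```text
t: 31.85
tool_pos: [0.382, 0.3105, 0.4463]
orientation: [3.138, 0.0, 1.375]
wrist_force: [1.3, 0.6, 0.5]
grip_width: 1.0
```

```bash
cat > cmp.py <<'E'
import sys
from h import *
d=ctrl.get_image("side")["frame"];cv2.imwrite(f"pics/{sys.argv[1]}.png",d);d=d.astype(int)
x0,y0,x1,y1=285,196,400,312
g=d[y0:y1:3,x0:x1:2];sat=g.max(2)-g.min(2);val=g.max(2)
for r in range(g.shape[0]): print(''.join('#' if v<60 else ('O' if s_<28 and v>130 else 'o' if s_<28 else '.') for s_,v in zip(sat[r],val[r])))
E
python3 cmp.py side8
```

```text
.................................###......................
................................###.......................
............................O...##........................
..............................##..........................
.............................##...........................
............................##o.......................##..
...........................#oo.......................###o.
...........................##oOO....................oooo..
..........................##...ooO................###o....
.........................ooooo...ooO.............####.....
........................oooooooo...ooOo..........###......
.......................ooooooooooo....oOo.......##........
......................oooooooooooooo....oOo....##.........
.....................ooooooooooooooooo....oOo.##..........
....................ooooooooooooooooooooo...oo#.#.........
...................oooooooooooooooooooooooo##.............
.....................ooooooooooooooooooooo##.#............
....................OOOoooooooooooooooooooo.#.............
.....................oOOOooooooooooooo
[... 500 characters left out ...]
.....................oO............................
..........................................................
..........................................................
..........................................................
..........................................................
..........................................................
..........................................................
..........................................................
..........................................................
..........................................................
..........................................................
..........................................................
```

```bash
python3 - <<'E'
from h import *
d=cv2.imread("pics/side8.png").astype(int)
sat=d.max(2)-d.min(2);m=((sat<30)&(d.max(2)>125)).astype(np.uint8)
m[:190]=0;m[:, :285]=0;m[:,400:]=0;m[320:]=0
n,l,st,c=cv2.connectedComponentsWithStats(m,connectivity=8)
far=(np.array([.821,.287])+np.array([.783,.134]))/2;u=np.array([np.cos(-.209),np.sin(-.209)]);v=np.array([-u[1],u[0]])
for i in range(1,n):
    if st[i,4]<15: continue
    pts=np.argwhere(l==i)[:,::-1].astype(np.float32);r=cv2.minAreaRect(pts);b=cv2.boxPoints(r)
    P=unproj("side",*r[0],.032)[:2];q=P-far
    W=np.array([unproj("side",*x,.032)[:2] for x in b])
    print(st[i,4],np.round(r[0]),"sides mm",[round(1000*np.linalg.norm(W[k]-W[k+1])) for k in(0,1)],P.round(3),"from far wall x",(q@u).round(3),"y",(q@v).round(3))
E
```

```text
73 [358. 226.] sides mm [9, 148] [0.49  0.284] from far wall x -0.32 y 0.007
153 [338. 257.] sides mm [16, 114] [0.633 0.258] from far wall x -0.176 y 0.012
156 [330. 269.] sides mm [18, 118] [0.686 0.248] from far wall x -0.122 y 0.013
```

```bash
python3 - <<'E'
from h import *
from sim import *
P=unproj("side",358-.8,226-1,.25);u=np.array([np.cos(-.205),np.sin(-.205)])
pan=np.array([.591,.261]);h=pan-.09*u
print("rod meas",P.round(4),"pred",(h+.0614*u).round(4),.17+.0797,"hinge",h.round(4))
for a in np.linspace(1.12,0,9):
    r=-.045*np.cos(a)+.09*np.sin(a);z=.045*np.sin(a)+.09*np.cos(a);print(round(a,2),round(r*100,2),round(17+z*100,2))
E
python3 rows.py .5635 .267 .40 -.207 0 0 1
```

```text
rod meas [0.5648 0.2629 0.25  ] pred [0.563  0.2668] 0.2497 hinge [0.5029 0.2793]
1.12 6.14 24.97
0.98 4.97 25.75
0.84 3.7 26.36
0.7 2.36 26.78
0.56 0.97 27.02
0.42 -0.44 27.05
0.28 -1.84 26.89
0.14 -3.2 26.54
0.0 -4.5 26.0
[ 0.16  0.12 -0.97  1.62  0.1   1.46 -1.02]
0.004, -0.0, 0.008, -0.6, 18.2, 4.7
```

Emit:
drive_tool(moves=[0,0,0,-0.2,4.6,1,-1,0,0,0,-0.3,9.1,2,-1,0,0,0.008,-0.5,13.6,3,-1,0,0,0.008,-0.6,18.2,4.7,-1,0,0,0.008,-0.6,18.2,8.7,-1,0,0,0.008,-0.6,18.2,11.7,-1,0,0,0.008,-0.6,18.2,11.7,-1])

```text
t: 32.6
tool_pos: [0.565, 0.2623, 0.3235]
orientation: [-3.135, 0.004, 1.357]
wrist_force: [-1.0, 0.0, 0.5]
grip_width: 1.003
```

```bash
python3 rows.py .5635 .2665 .247 -.207 0 0 1;python3 -c "
from workcell import ctrl;print(ctrl.read_state()['tool_pos'],ctrl.read_state()['wrist_force'])"
```

```text
[ 0.12  0.48 -0.84  1.51  0.36  1.32 -0.97]
-0.006, 0.004, -0.007, 0.4, -0.2, 7.6
[0.56496857 0.26234427 0.32347891] [-0.95435007  0.01908978  0.52956103]
```

Emit:
drive_tool(moves=[0,0,0,0.2,-0.1,3,-1,0,0,0,0.4,-0.2,5.5,-1,0,0,0,0.4,-0.2,7,-1,0,0,0,0.4,-0.2,7.6,-1,0,0,0,0.4,-0.2,7.6,1,0,0,0,0.4,-0.2,7.6,1,0,0,0,0.4,-0.2,7.6,1,0,0,0,0.4,-0.2,7.6,1,0,0,0,0.4,-0.2,7.6,1,0,0,0,0.4,-0.2,7.6,1], grip_force=40)

```text
t: 33.6
tool_pos: [0.5676, 0.27, 0.256]
orientation: [3.134, -0.005, 1.358]
wrist_force: [5.1, -0.8, 1.6]
grip_width: 0.114
```

Emit:
drive_tool(moves=[0,0,0,0,0,0,1,0,0,0,0,0,0,1])

```text
t: 33.8
tool_pos: [0.5677, 0.27, 0.256]
orientation: [3.134, -0.005, 1.358]
wrist_force: [5.5, -0.1, 1.9]
grip_width: 0.12
```

Emit:
drive_tool(moves=[0,0,0,0,-0.57,-0.41,1,0,0,0,0,-1.17,-0.78,1,0,0,0,0,-1.79,-1.11,1,0,0,0,0,-2.44,-1.39,1,0,0,0,0,-3.1,-1.63,1,0,0,0,0,-3.78,-1.81,1,0,0,0,0,-4.47,-1.95,1,0,0,0,0,-5.17,-2.05,1,0,0,0,0,-5.87,-2.09,1,0,0,0,0,-6.58,-2.08,1])

```text
t: 34.8
tool_pos: [0.5014, 0.2845, 0.2765]
orientation: [3.136, -0.004, 1.359]
wrist_force: [1.2, -0.2, -7.1]
grip_width: 0.113
```

Emit:
drive_tool(moves=[0,0,0,0,-0.7,0.05,1,0,0,0,0,-1.4,0.16,1,0,0,0,0,-2.09,0.31,1,0,0,0,0,-2.76,0.51,1,0,0,0,0,-3.2,0.67,1,0,0,0,0,-3.6,0.84,1,0,0,0,0,-3.9,0.97,1,0,0,0,0,-4.1,1.08,1,0,0,0,0,-4.1,1.08,1])

```text
t: 35.7
tool_pos: [0.4639, 0.2925, 0.2658]
orientation: [3.133, -0.005, 1.357]
wrist_force: [4.3, 2.6, 3.0]
grip_width: 0.118
```

Emit:
drive_tool(moves=[0,0,0,0,-0.2,0.1,1,0,0,0,0,-0.4,0.2,1,0,0,0,0,-0.4,0.2,1])

```text
t: 36.0
tool_pos: [0.4638, 0.2925, 0.2657]
orientation: [3.127, -0.007, 1.355]
wrist_force: [10.4, 0.3, 10.2]
grip_width: 0.115
```

Emit:
drive_tool(moves=[0,0,0,0,0.3,-0.15,1,0,0,0,0,0.3,-0.15,0.3,0,0,0,0,0.3,-0.15,0,0,0,0,0,0.3,-0.15,-0.2,0,0,0,0,0.3,-0.15,-0.2,0,0,0,0,0.3,-1,-0.2,0,0,0,0,0.3,-3,-0.2,0,0,0,0,0.3,-7,-0.2,0,0,0,0,0.3,-12,-0.2,0,0,0,0,0.3,-14,-0.2])

```text
t: 37.0
tool_pos: [0.4602, 0.2942, 0.4078]
orientation: [3.133, -0.007, 1.36]
wrist_force: [0.3, 0.1, 0.4]
grip_width: 0.599
```

Emit:
drive_tool(moves=[0,0,0,-4,-6,-2,-0.2,0,0,0,-8,-10,-3,-0.2,0,0,0,-12,-10,-3,-0.2,0,0,0,-16,-10,-3,-0.2,0,0,0,-16,-10,-3,-0.2,0,0,0,-16,-10,-3,-0.2])

```text
t: 37.6
tool_pos: [0.3279, 0.1563, 0.4324]
orientation: [3.135, -0.002, 1.356]
wrist_force: [0.6, 0.4, -0.2]
grip_width: 0.599
```

```bash
python3 cmp.py side9; python3 - <<'E'
from h import *
s=ctrl.read_state();print(s['t'],s['tool_pos'],s['wrist_force'])
a=cv2.imread("pics/side0.png").astype(int);d=cv2.imread("pics/side9.png").astype(int)
# rod/bucket region vs initial upright picture
for nm,(x0,y0,x1,y1) in dict(rod=(358,185,398,215),bucket=(320,205,380,262)).items():
    for o in("side0","side3","side8","side9"):
        e=cv2.imread(f"pics/{o}.png").astype(int);print(nm,o,np.abs(e-a)[y0:y1,x0:x1].mean().round(1))
# bystanders: per-region difference
for nm,(x0,y0,x1,y1) in dict(glue=(255,222,280,252),tape=(152,138,178,168),hammer=(390,215,442,290)).items(): print(nm,np.abs(d-a)[y0:y1,x0:x1].mean().round(1))
E
```

```text
...................................#.......oO.............
..................................#..........oOo..........
...............................o##.............oOo......##
..............................###................ooo....##
.............................ooo...................ooO.o..
.............................o#oo....................ooo..
............................oOo##oo..................#....
..........................ooOOOOo###o...............#.....
..........................oOOOOoOoo###o............#......
.......................o.oOOOOOOOoOoo###o.........#.......
.......................ooOOOOOooOOoooooo##o......##.......
......................ooOOOOOOOOoOoooooooo###o..##........
.....................ooOOOOOOOOOOOoOOoOooooo###o#.........
....................oOOOOOOOOoOOOOOOoOooOooOoo#o..........
...................oooOOOOOOOOOOOOOOOooOoOOoOoo.#.........
..................ooooooOOOOOOOOOOOOOOoOOOOOoo............
....................oooooooOOOOOOOOOOooooooo.#............
....................oooooooooOOOOOOOOOOoooo.#.............
.....................#oooooooooOOOOOOO
[... 736 characters left out ...]
...................................................
..........................................................
..........................................................
..........................................................
..........................................................
..........................................................
..........................................................
..........................................................
37.65 [0.32811987 0.1576814  0.43221985] [ 0.29156888 -0.58100817 -0.78083379]
rod side0 0.0
rod side3 58.1
rod side8 27.1
rod side9 1.0
bucket side0 0.0
bucket side3 14.8
bucket side8 25.9
bucket side9 1.3
glue 1.0
tape 1.1
hammer 1.0
```

```bash
python3 -c "
from workcell import ctrl
print(ctrl.job_done())"
```

```text
the job is handed in; nothing more can be done
None
```

The batch is weighed out, and the job was handed in at t = 37.7 s of the 72 s allowed; the interface reports no verdict.

- **Bars:** I set bar_b on the rear half of the bucket floor in hand. I then pulled bar_a out of the bay with a 35° lean, regripped it near its middle and set it on the front half in hand. When I let go of it, the bucket tipped and dumped both bars into the tray.
- **Bucket:** I took it by the grip rod and eased it back at about 0.7 rad/s. At the rest the hand stopped moving while the force rose to about 10 N. I then released it and drew the hand clear.

**Checks that agreed**
- With the bucket tipped, both bars measured as lying flat in the tray, at about x = -0.02 and +0.03 m and y = +0.01 m from its centre.
- In the final side picture the bucket and rod match the start picture (mean difference about 1 grey level). So do the glue, tape and hammer.
- The hand is clear and the wrist force is about 0.

**Checks that disagreed or fell short**
- The two cameras put the scale about 10 mm apart in y. I resolved it from the held bar in the side view.
- bar_a sat about 6 mm off-centre in the grip, and I shifted the hand to correct that before setting it down.
- My first approach to bar_a ran into joint limits, so I redid it with the elbow swung to the other side.
- In the last picture only one bar is in full view, as the upright bucket mostly hides the other. I measured that one only before easing the bucket back.

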